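# Rake plate shards out from under the wire rack

### The job

Three shards of a broken plate lie on the black drip tray under its wire rack: lift the orange scraper out of its white cradle (only its blade can be grasped there), lay it flat in the middle of the cork mat and let go, then take it again by the far end of its handle. Holding it there, reach the blade in over the shards, set it down on the tray's floor behind all of them and draw all three shards over the open edge into the green dustpan. Then lay the scraper flat in the middle of the cork mat again; keep the gripper off the shards, and leave the other things where they are.

Things in the scene. Friction and masses are not known exactly. Their poses are not given: they have to be found in the camera images.
- scraper: orange T-shaped scraper, 198 mm long, 150 g. Origin: middle of the blade's underside; x away from the handle. Head 20 mm thick (x -10 to 10), 165 mm wide (y), 36 mm tall. Handle back to x = -188 mm, 22 mm wide, underside 24 mm and top 44 mm above the blade's underside; a foot under its end (x -178 to -188) keeps it lying level. Starts in the cradle, 10 mm above the table
- scraper_head (a point): point in the blade head 60 mm to its +y side of the middle, 26 mm above the blade's underside: clear of the cradle, the head (20 mm thick, along the scraper's x) can be pinched here from above; the mirror point at -y is as good
- scraper_grip (a point): point in the middle of the handle near its end, 163 mm behind the blade and 34 mm above the blade's underside: where to hold it for the wiping (22 mm wide, along the scraper's y)
- scraper_mid (a point): point at the middle of the scraper's length, 85 mm behind the blade's middle, at the level of the blade's underside
- cradle: white fixed cradle; its frame is that of the scraper lying in it, origin on the table. Base 10 mm high, 46 mm wide (y), x -198 to +17 mm. Two walls, 60 mm high, 30 mm apart inside, 46 mm overall, flank the handle from x = -28 to -193 mm: fingers do not fit beside the handle. Open on top: the scraper lifts straight up
- mat: cork mat fixed on the table, 240 mm (its x) by 210 mm, 3 mm thick; origin at the centre of its underside
- tray: black fixed drip tray, floor 45 mm above the table; origin on the table below the floor's centre. Floor x -85 to 85 mm, y -95 to 95 mm; open at the -x edge, curbs 20 mm high on the other sides. A steel wire rack covers x -61 to 96 mm: wires 76 to 82 mm above the floor, 40 to 50 mm apart (no room for fingers); front posts on the side curbs at x -55, y +-100 mm
- tray_floor (a point): centre of the tray's floor surface, axes as tray
- pan: green dustpan fixed on the table against the tray's open edge, axes as tray. Origin at the centre of its underside, 153 mm in front (-x) of the tray's origin. 130 mm (x) by 210 mm (y), floor 4 mm thick, walls 32 mm high on the -x and both y sides, none towards the tray; a short handle at its -y side
- chip1: flat shard of a broken plate, white with a thin blue line, about 62 mm long (its x), 28 mm wide, 8 mm thick, 30 g; origin at the middle of its underside, z up. It starts loose on the tray's floor under the wire rack
- chip2: flat shard of a broken plate, white with a thin blue line, about 66 mm long (its x), 28 mm wide, 8 mm thick, 30 g; origin at the middle of its underside, z up. It starts loose on the tray's floor under the wire rack
- chip3: flat shard of a broken plate, white with a thin blue line, about 60 mm long (its x), 28 mm wide, 8 mm thick, 30 g; origin at the middle of its underside, z up. It starts loose on the tray's floor under the wire rack
- bottle: loose blue plastic bottle, 68 mm across, 200 mm tall, origin under its centre; leave it
- strainer: loose chrome sink strainer, 84 mm across, 42 mm tall, origin under its centre; leave it
- brush: loose bamboo dish brush with a round head, 197 mm long (its x), 42 mm tall, lying bristles down; leave it
- jar: loose amber jar, 70 mm across, 90 mm tall, origin under its centre; leave it
- soap: loose yellow soap box, 70 by 100 by 35 mm, origin under its centre; leave it
Mind the look-alikes: they are no part of the job. Leave any red look-alike of the chip3 alone.

How it is judged:
On the way, in this order (a step that is already met when the one before it is completed fails the run):
1. the scraper, taken from the cradle, lies flat and released in the middle of the mat (horizontal distance between scraper_mid and mat below 0.06 m and height (world z) of scraper below 0.012 m and angle between scraper's own z axis and vertical below 0.1 rad and contact force between the fingers and scraper below 0.1 N and linear speed of scraper below 0.03 m/s), for 0.2 s.
2. held in the fingers by the far end of the handle, the blade rests on the tray's floor behind all the shards (z of scraper in the frame of tray_floor between -0.004 and 0.008 m and contact force between scraper and tray above 0.3 N and contact force between the fingers and scraper above 1 N and distance between the grasp point and scraper_grip below 0.04 m and x of each of chip1, chip2, chip3 in the frame of scraper below -0.012 m), for 0.1 s.
3. all three shards lie in the dustpan, with the scraper still held (x of chip1 in the frame of pan between -0.063 and 0.066 m and y of chip1 in the frame of pan between -0.103 and 0.103 m and z of each of chip1, chip2, chip3 in the frame of pan below 0.038 m and linear speed of each of chip1, chip2, chip3 below 0.05 m/s and x of chip2 in the frame of pan between -0.063 and 0.066 m and y of chip2 in the frame of pan between -0.103 and 0.103 m and x of chip3 in the frame of pan between -0.063 and 0.066 m and y of chip3 in the frame of pan between -0.103 and 0.103 m and contact force between the fingers and scraper above 1 N), for 0.1 s.
At the end, for the whole second after the job is handed in: All three shards lie at rest in the dustpan (centres inside its walls, less than 38 mm above the table) and the scraper lies flat, released and at rest on the cork mat, its middle within 60 mm of the mat's centre (all of step 1 and x of chip1 in the frame of pan between -0.063 and 0.066 m and y of chip1 in the frame of pan between -0.103 and 0.103 m and z of each of chip1, chip2, chip3 in the frame of pan below 0.038 m and linear speed of each of chip1, chip2, chip3 below 0.05 m/s and x of chip2 in the frame of pan between -0.063 and 0.066 m and y of chip2 in the frame of pan between -0.103 and 0.103 m and x of chip3 in the frame of pan between -0.063 and 0.066 m and y of chip3 in the frame of pan between -0.103 and 0.103 m); the robot touches nothing.
It fails at once if the gripper or arm touches a shard (contact force between any of the fingers, the arm and chip1 above 0.5 N or contact force between any of the fingers, the arm and chip2 above 0.5 N or contact force between any of the fingers, the arm and chip3 above 0.5 N).
It fails at once if a bystander (bottle, strainer, brush, jar, soap box) is moved by more than 30 mm (distance of any of bottle, strainer, brush, jar, soap from where it was at the start of the episode above 0.03 m).
It also fails if it takes over 67 s, if anything falls off the work surface, if the arm or the gripper's body presses on something with over 40 N, if the wrist force passes 120 N, or if a joint passes its speed limit or range.

### The arm

A 6-joint arm with a two-finger parallel gripper is mounted at the origin on the work surface. World frame = base frame: x ahead of the robot, y to its left, z up, the work surface at z = 0. Lengths are in m, angles in rad, forces in N, time in s.
With the tool pointing down it reaches from about 0.425 to 1.125 m from the base axis. Payload 14.9 kg.
Tool frame: the origin (TCP) lies at the very end of the fingers, on their centre line; the grasp point (between the pads) lies 19 mm behind it; z points along the fingers, y is the line along which they close (so a half turn about z gives the same grasp; the last joint's range is limited). The gripper opens to 91 mm and grips with 3 to 60 N. Pads are 32 mm wide; open, the fingers measure 118 mm over their backs; the gripper's body (76 mm by 178 mm) begins 60 mm behind the grasp point.
Start: joints at [-1.218, 0.379, 1.734, -0, 1.028, -0.033], TCP at [0.263, -0.649, 0.214] pointing down, gripper open.
Joint ranges: [-2.77, 2.77], [-0.74, 2.19], [0, 2.66], [-1.06, 4.2], [0.31, 2.87], [-3.08, 3.08]. Speed limits (rad/s): [1.89, 1.89, 2.39, 3.14, 3.14, 3.14].

### API

Orientations are given as a rotation vector (axis times angle).
In Python, from workcell import manip gives the robot as it stands. The module is installed in compiled form; this text tells all that it offers.
- The arm moves only by the tool arm_command, never from a script. Its argument "series" is a list of rows, each an object with "travel": the shift along the tool's x, y, z in mm, a list of three; "rot": the turn, a rotation vector about the tool's x, y, z in rad, a list of three. In form: [{"travel": [x, y, z], "rot": [ax, ay, az]}, ...]. A call has 1 to 5 rows; each row shifts and turns the commanded pose from where the row before left it, along the tool's axes as they then stand; what a row does not reach is not made up. A row lasts 1/8 s, in which the tool goes at most 62.5 mm and 10.7 degrees, less where a joint would pass 70% of its speed; a pose out of reach is approached as far as the arm can. A call is refused whole if a number of a shift passes 62.5 or a number of a turn 0.188, either way. A call with a gripper value outside its range is refused whole. "hand" is the finger opening in mm, from 0 to 91.2, set as the call begins (left out, the last holds). The fingers move at their own pace and stop on an object; "force" is the grip in N (left out, the last holds). Time passes only in rows, so rows that do not move let the fingers close. It gives the time, the measured TCP pose, the force, the opening and the grip force at its end, in the units of the state.
- manip.get_state(): the state, without advancing time (a new reading comes with each control period).
- manip.camera(name): name is "scene" or "side" or "wrist"; returns the picture (400x640x3 uint8, red, green, blue); there is no depth.
- manip.camera_info(name): a dict with "fx", "fy", "cx", "cy" (pixels), "view" (4x4, takes a point from world to camera coordinates); the wrist camera has in their place "mount" (4x4, takes a point from camera to tool coordinates, whose origin is the TCP and whose axes are the flange's). Camera axes: x right, y up, looking along -z (the intrinsics and any distortion apply to the point x, -y, -z); pixel columns grow to the right and rows downward; lengths in m; the calibration is good to about 2 mm. A picture is of the moment at which its call begins: read the wrist's pose just before it. camera_info takes no time and is no camera call.
- manip.job_done(): hands the job in; it is judged then, once.
Trained networks look in the newest picture that a camera, given by its name, has taken for a name from the list of things; names that differ only in an ending like _2 or _b are one class to them, and where a whole thing is asked for, a point or a joint stands for the part that bears it (a point fixed in the world has none). Each returns a list of dicts, best first, with "confidence" (0 to 1); they miss things now and then, are a little off and sometimes report something else, mostly with a low value. They report only what shows in the picture. A call takes as long as a camera call. They do not tell look-alikes from the thing itself.
- manip.look_for(camera, query): "box" ([left, top, width, height] in pixels, round what is visible of it).
- manip.outline_of(camera, query): "mask" (400x640 bool, what is visible of it) and "box" ([left, top, width, height] in pixels, round what is visible of it).
The state is a dict: "t": time; "qpos": joint angles; "joint_velocities": joint speeds; "joint_torque": joint torques, N m; "ee_pos": TCP position; "tool_rot": TCP orientation; "force": force on the tool from outside, world axes, zero at the start; "ft_torque": the same for the moment, N m; "width": opening from 0.0 (shut) to 1.0 (fully open); "grip_force": force on a finger pad.
Only numpy, scipy, OpenCV 4.12 (cv2) and the standard library are available. Lean on these libraries where they do the work, as an engineer would, in place of code of your own. Each camera call takes 0.05 s, during which the arm holds its last target. There are 200 camera calls.

## Working session

There is one attempt and no reset: what is moved stays moved. The work goes in short steps, Python scripts to look and compute and a tool call to move; the robot and the scene stay as the last step left them, time stands still between calls to the robot, and variables do not carry over. Pictures are saved under pics/ and viewed, at most 10 in all, crops included, and the job is handed in when it is done.

Besides the shell and the picture viewer there is one more tool, called after "Request:" by a JSON object that holds its "fn" and its "kwargs". arm_command: Moves the arm, as the interface text tells. Its arguments: {"type":"object","properties":{"series":{"type":"array"},"hand":{"type":"number"},"force":{"type":"number"}},"required":["series"]}

```bash
mkdir -p pics; cat > h.py <<'E'
import numpy as np, cv2
from scipy.spatial.transform import Rotation as R
from workcell import manip
def save(n,im): cv2.imwrite('pics/'+n+'.png',cv2.cvtColor(im,cv2.COLOR_RGB2BGR))
def cam(name,st=None):
    i=manip.camera_info(name)
    if 'view' in i: V=np.array(i['view'])
    else:
        st=st or manip.get_state(); T=np.eye(4); T[:3,:3]=R.from_rotvec(st['tool_rot']).as_matrix(); T[:3,3]=st['ee_pos']
        V=np.linalg.inv(T@np.array(i['mount']))
    K=np.array([[i['fx'],0,i['cx']],[0,i['fy'],i['cy']],[0,0,1.]])
    return K,V,i.get('distortion',i.get('dist'))
def proj(c,P):
    K,V,d=c; P=np.atleast_2d(P); q=(V@np.c_[P,np.ones(len(P))].T)[:3]; q=K@(q*np.array([[1],[-1],[-1]])); return (q[:2]/q[2]).T
def ray(c,uv):
    K,V,d=c; d=np.linalg.inv(K)@[uv[0],uv[1],1]; W=np.linalg.inv(V); d=W[:3,:3]@(d*[1,-1,-1]); return W[:3,3],d/np.linalg.norm(d)
def atz(c,uv,z):
    o,d=ray(c,uv); return o+d*(z-o[2])/d[2]
def tri(cs,uvs):
    A=0;b=0
    for c,u in zip(cs,uvs):
        o,d=ray(c,u); M=np.eye(3)-np.outer(d,d); A=A+M;b=b+M@o
    return np.linalg.solve(A,b)
E
python3 - <<'E'
from h import *
np.set_printoptions(precision=3,suppress=True)
for n in('scene','side','wrist'):
    print(n,manip.camera_info(n))
print(manip.get_state())
a=manip.camera('scene');b=manip.camera('side');w=manip.camera('wrist')
np.save('a.npy',a);np.save('b.npy',b)
save('scene',a);save('side',b);save('wrist',w)
for n in('scene','side'):
    for q in('scraper','cradle','mat','tray','pan','chip1','chip2','chip3'):
        print(n,q,[(np.array(r['box']).round(),round(r['confidence'],2)) for r in manip.look_for(n,q)][:5])
E
```

```text
scene {'fx': 459.4555513306702, 'fy': 459.4555513306702, 'cx': 316.17737788791334, 'cy': 199.3783291308014, 'view': array([[-0.855,  0.519, -0.002,  0.471],
       [-0.376, -0.617,  0.691,  0.215],
       [ 0.357,  0.592,  0.722, -1.556],
       [ 0.   ,  0.   ,  0.   ,  1.   ]])}
side {'fx': 485.50182844665665, 'fy': 485.50182844665665, 'cx': 323.40075007791904, 'cy': 200.01301955469953, 'view': array([[ 0.949, -0.313, -0.018, -0.53 ],
       [ 0.217,  0.613,  0.76 , -0.189],
       [-0.227, -0.726,  0.65 , -1.42 ],
       [ 0.   ,  0.   ,  0.   ,  1.   ]])}
wrist {'fx': 334.6734604551352, 'fy': 334.6734604551352, 'cx': 323.897668256574, 'cy': 196.9996753445618, 'mount': array([[-0.001,  0.961,  0.275,  0.078],
       [ 1.   ,  0.001,  0.001,  0.002],
       [ 0.   ,  0.275, -0.961, -0.171],
       [ 0.   ,  0.   ,  0.   ,  1.   ]])}
{'t': 0.0, 'qpos': array([-1.218,  0.379,  1.735, -0.   ,  1.028, -0.033]), 'joint_velocities': array([-0.001, -0.   , -0.001, -0.   , -0.   ,  0.   ]), 'joint_torque': array([  0.004, -76.371, -43.438,   0.065,   0.042,  -0.   ]), 'ee_pos': array([ 0.2
[... 1496 characters left out ...]
, (array([283., 150.,  14.,  19.]), 0.61), (array([230., 152.,  18.,  18.]), 0.47), (array([312., 288.,  90.,  56.]), 0.21)]
side pan [(array([284., 176.,  88.,  37.]), 0.83)]
side chip1 [(array([257., 203.,   8.,  15.]), 0.67), (array([320., 154.,   7.,  10.]), 0.63), (array([350., 153.,  10.,  10.]), 0.6), (array([253., 184.,  12.,   3.]), 0.53)]
side chip2 [(array([257., 203.,   8.,  15.]), 0.67), (array([320., 154.,   7.,  10.]), 0.63), (array([350., 153.,  10.,  10.]), 0.6), (array([253., 184.,  12.,   3.]), 0.53)]
side chip3 [(array([257., 203.,   8.,  15.]), 0.67), (array([320., 154.,   7.,  10.]), 0.63), (array([350., 153.,  10.,  10.]), 0.6), (array([253., 184.,  12.,   3.]), 0.53)]
```

View pics/scene.png

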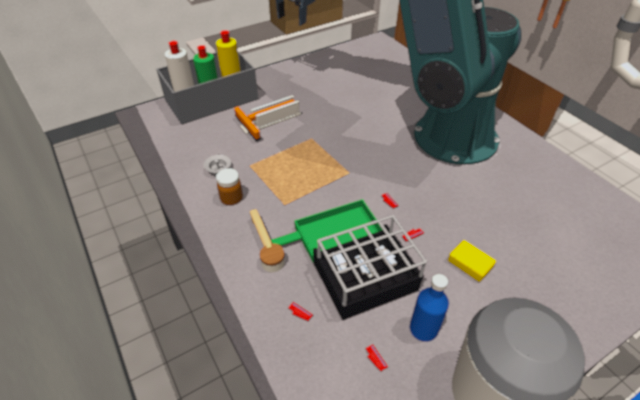

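View pics/side.png

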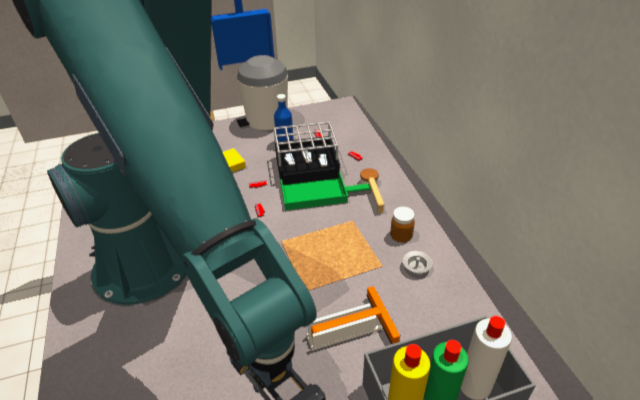

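Scene picture: orange scraper in the white cradle at (248,122)/(275,110), mat (299,170), pan (335,228), tray with rack (370,270) holding white shards at (340,262), (364,267) and (387,256). The red look-alikes at (390,200), (412,235), (300,311) and (376,357) lie outside the tray. The side view agrees: scraper (350,315), mat (330,253), pan (315,190), shards at (290,158), (307,156) and (323,159). Next I enlarge both views to pick corners.

```bash
python3 - <<'E'
from h import *
a=np.load('a.npy');b=np.load('b.npy')
def crop(im,x,y,w,h,s): return cv2.resize(im[y:y+h,x:x+w],None,fx=s,fy=s,interpolation=cv2.INTER_CUBIC)
# scraper+mat scene, tray scene
A=np.hstack([crop(a,225,85,130,100,3),crop(a,290,195,136,100,3)])
B=np.hstack([crop(b,275,215,130,100,3)[:, :390],crop(b,265,115,136,100,3)])
B2=crop(b,300,280,110,75,3)
save('c1',np.vstack([A,B])[:,:800])
for n in('scene','side'):
    for q in ('mat','pan','scraper','chip1'):
        (manip.camera(n) if q=='mat' else 0)
        for r in manip.outline_of(n,q)[:8 if q=='chip1' else 1]:
            m=r['mask'].astype(np.uint8); c=max(cv2.findContours(m,0,2)[0],key=cv2.contourArea)
            rc=cv2.minAreaRect(c); print(n,q,round(r['confidence'],2),m.sum(),np.argwhere(m).mean(0)[::-1].round(1), cv2.approxPolyDP(c,4 if q!='chip1' else 3,True)[:,0].tolist())
E
```

```text
scene mat 0.65 3522 [298.7 170.7] [[349, 172], [312, 139], [251, 165], [285, 204]]
scene pan 0.69 3029 [332.4 226.6] [[380, 226], [360, 199], [296, 219], [292, 233], [271, 240], [280, 245], [300, 240], [311, 261], [320, 239], [328, 247], [365, 237]]
scene scraper 0.97 573 [254.9 118.1] [[293, 100], [247, 115], [237, 107], [235, 116], [258, 140], [256, 116]]
scene chip1 0.82 224 [300.1 311.6] [[289, 306], [304, 319], [312, 315], [295, 303]]
scene chip1 0.65 149 [412.5 234. ] [[422, 230], [413, 229], [402, 237], [414, 238]]
scene chip1 0.51 133 [340.2 261.9] [[339, 254], [334, 258], [342, 269], [347, 264]]
scene chip1 0.48 151 [364.9 266.8] [[360, 267], [373, 276], [368, 265]]
scene chip1 0.41 163 [389.5 200.6] [[383, 194], [384, 202], [395, 208], [393, 197]]
scene chip1 0.36 772 [229.2 187.4] [[223, 170], [217, 177], [219, 198], [232, 205], [242, 197], [241, 182], [235, 171]]
side mat 0.67 4233 [330.4 255. ] [[352, 221], [282, 241], [308, 289], [381, 266]]
side pan 0.89 1775 [318.3 193.5] [[370, 187], [346, 187], [340, 174], [334, 180], [281, 184], [286, 210], [344, 203], [348, 192]]
side scraper 0.9 1151 [365.8 317.8] [[399, 342], [373, 287], [367, 289], [371, 309], [313, 326], [311, 332], [374, 315], [391, 343]]
side chip1 0.57 98 [259.4 209.9] [[256, 204], [256, 212], [262, 216], [264, 210]]
side chip1 0.56 76 [289.7 159.4] [[287, 154], [287, 162], [294, 164]]
side chip1 0.51 53 [322.6 160.5] [[321, 156], [320, 162], [325, 165]]
side chip1 0.5 73 [258.  184.5] [[251, 186], [260, 187], [265, 182]]
side chip1 0.4 69 [354.9 155.9] [[349, 153], [361, 159]]
```

View pics/c1.png

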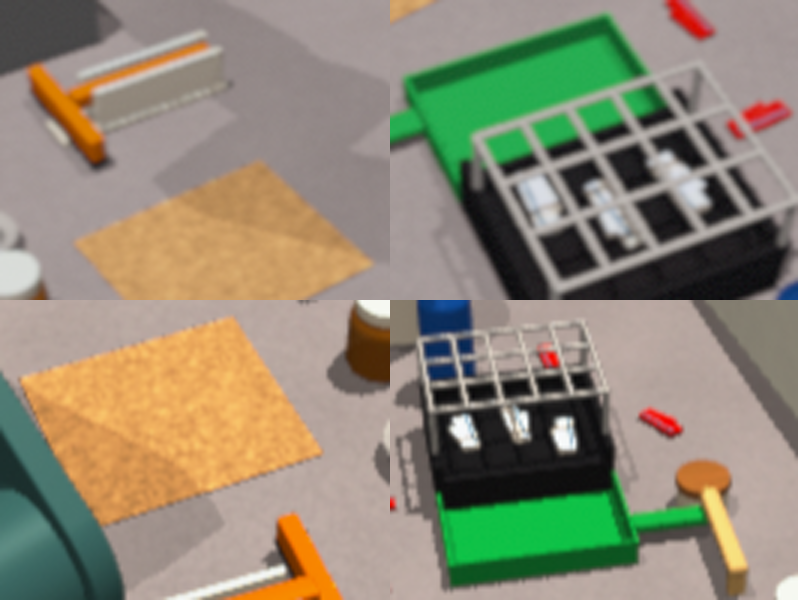

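View pics/wrist.png

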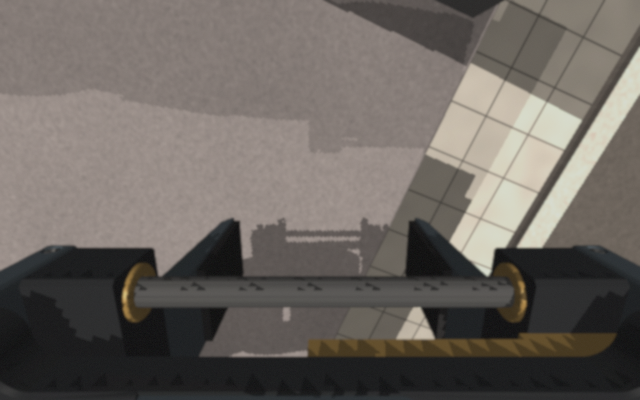

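The two crops confirm it: scraper in the cradle, mat, green pan in front of the tray, and three white shards under the rack, with no red one in the tray. The wrist view shows only bare table and floor. Now I fit poses from both views.

```bash
cat > fit.py <<'E'
from h import *
from scipy.optimize import minimize, least_squares
np.set_printoptions(precision=4,suppress=True)
cs,cd=cam('scene'),cam('side')
a=np.load('a.npy');b=np.load('b.npy')
def box(x0,x1,y0,y1,z0,z1): return np.array([[x,y,z] for x in(x0,x1) for y in(y0,y1) for z in(z0,z1)])
def place(P,p,z=0):
    c,s=np.cos(p[2]),np.sin(p[2]); return np.c_[P[:,0]*c-P[:,1]*s+p[0],P[:,0]*s+P[:,1]*c+p[1],P[:,2]+z]
def sil(c,parts,S=4):
    m=np.zeros((400*S,640*S),np.uint8)
    for P in parts: cv2.fillConvexPoly(m,cv2.convexHull(((proj(c,P)+.5)*S).round().astype(np.int32)),1)
    return cv2.resize(m.astype(np.float32),(640,400),interpolation=cv2.INTER_AREA)
def hsvmask(im,lo,hi,roi):
    h=cv2.cvtColor(im,cv2.COLOR_RGB2HSV); m=cv2.inRange(h,lo,hi)>0
    r=np.zeros_like(m); x,y,w,hh=roi; r[y:y+hh,x:x+w]=1; return (m&r).astype(np.float32)
def iou(p,masks,cams,parts,z=0):
    e=0
    for m,c in zip(masks,cams):
        s=sil(c,[place(P,p,z) for P in parts]); e+=1-np.minimum(s,m).sum()/np.maximum(s,m).sum()
    return e
def fit(f,p0,d=(.02,.02,.15)):
    best=None
    for k in range(3):
        p0=np.array(p0); sx=np.vstack([p0]+[p0+np.eye(len(p0))[i]*d[i]/(2**k) for i in range(len(p0))])
        r=minimize(f,p0,method='Nelder-Mead',options=dict(initial_simplex=sx,xatol=1e-4,fatol=1e-4)); p0=r.x
    return r.x,r.fun
E
python3 - <<'E'
from fit import *
mc=[[349,172],[312,139],[251,165],[285,204]]; md=[[352,221],[282,241],[308,289],[381,266]]
print('mat scene',[atz(cs,u,.003)[:2] for u in mc]); print('mat side',[atz(cd,u,.003)[:2] for u in md])
print('scr head', atz(cs,(237,107),.046),atz(cs,(257,138),.046),'handle end',atz(cs,(292,100),.054))
print('scr head side', atz(cd,(371,288),.046),atz(cd,(395,336),.046),'handle end',atz(cd,(312,328),.054))
print('pan scene far corners z32',atz(cs,(296,219),.032),atz(cs,(361,199),.032))
print('pan side near z32',atz(cd,(285,207),.032),atz(cd,(347,198),.032))
for u in [(340,262),(364.9,266.8),(386,255)]: print('chip scene',atz(cs,u,.049))
for u in [(289.7,159.4),(307,156),(322.6,160)]: print('chip side',atz(cd,u,.049))
om=[hsvmask(a,(5,150,100),(18,255,255),(225,90,80,60)),hsvmask(b,(5,150,60),(18,255,255),(300,280,110,70))]
print([m.sum() for m in om])
parts=[box(-.01,.01,-.0825,.0825,0,.036),box(-.188,0,-.011,.011,.042,.044)]
o=atz(cs,(247,122),.046)
p,e=fit(lambda p:iou(p,om,[cs,cd],parts,.01),[o[0],o[1],-.3 if 0 else 0])
print('scraper',p,e)
for q,c in zip(om,(cs,cd)): print(fit(lambda p:iou(p,[q],[c],parts,.01),p))
print(fit(lambda p:iou(p[:3],om,[cs,cd],parts,p[3]),[*p,.01],(.01,.01,.1,.01)))
E
```

```text
mat scene [array([ 0.41  , -0.0365]), array([ 0.4247, -0.2359]), array([ 0.656 , -0.2249]), array([ 0.6453, -0.0203])]
mat side [array([ 0.6436, -0.0311]), array([ 0.4109, -0.0438]), array([ 0.432 , -0.2473]), array([ 0.6548, -0.2358])]
scr head [ 0.5837 -0.4768  0.046 ] [ 0.6001 -0.2865  0.046 ] handle end [ 0.4055 -0.4035  0.054 ]
scr head side [ 0.5815 -0.3326  0.046 ] [ 0.5797 -0.4871  0.046 ] handle end [ 0.3961 -0.4059  0.054 ]
pan scene far corners z32 [0.6583 0.0695 0.032 ] [0.4629 0.1    0.032 ]
pan side near z32 [0.4532 0.0726 0.032 ] [0.6557 0.0482 0.032 ]
chip scene [0.642  0.2626 0.049 ]
chip scene [0.5979 0.3063 0.049 ]
chip scene [0.5319 0.3046 0.049 ]
chip side [0.5308 0.2959 0.049 ]
chip side [0.5947 0.295  0.049 ]
chip side [0.6396 0.253  0.049 ]
[np.float32(400.0), np.float32(1305.0)]
scraper [ 0.5818 -0.4069 -0.0016] 0.6240387558937073
(array([ 0.5827, -0.4042, -0.0202]), np.float64(0.3671289086341858))
(array([ 0.5819, -0.4061,  0.007 ]), np.float64(0.24266105890274048))
(array([ 0.5829, -0.4037,  0.0106,  0.0073]), np.float64(0.616127610206604))
```

```bash
cat > plan.py <<'E'
from h import *
import sys
def plan(x,y,z,yaw,n=0,tilt=0):
    st=manip.get_state(); p=np.array(st['ee_pos']); M=R.from_rotvec(st['tool_rot'])
    T=R.from_euler('z',yaw)*R.from_euler('x',np.pi)*R.from_euler('y',tilt)
    d=np.array([x,y,z])-p; rv=(M.inv()*T).as_rotvec()
    n=int(n) or max(1,int(np.ceil(max(np.linalg.norm(d)/.055,np.linalg.norm(rv)/.165))))
    m0=M.as_matrix(); ty=np.arctan2(m0[1,0],m0[0,0])
    print('t',round(st['t'],2),'pos',p.round(4),'yaw',round(ty,4),'down',m0[:,2].round(3),'F',np.round(st['force'],1),'w',round(st['width']*91.2,1),'g',round(st['grip_force'],1))
    print('rows',n,'rot/row',(rv/n).round(4))
    for i in range(n):
        print((M.inv().apply(d/n)*1000).round(1).tolist()); M=M*R.from_rotvec(rv/n)
if __name__=='__main__': plan(*map(float,sys.argv[1:]))
E
python3 plan.py .52 -.28 .30 1.571 10
```

```text
t 1.45 pos [ 0.2634 -0.6485  0.2139] yaw 0.3858 down [-0.  0. -1.] F [ 0.5 -0.2  0.3] w 91.1 g 0.0
rows 10 rot/row [-0.     -0.     -0.1185]
[37.6, -24.5, -8.6]
[40.3, -19.9, -8.6]
[42.3, -15.0, -8.6]
[43.8, -9.9, -8.6]
[44.7, -4.6, -8.6]
[44.9, 0.7, -8.6]
[44.5, 6.0, -8.6]
[43.5, 11.2, -8.6]
[41.8, 16.3, -8.6]
[39.6, 21.1, -8.6]
```

Request:
{"fn": "arm_command", "kwargs": {"series": [{"travel": [37.6, -24.5, -8.6], "rot": [0, 0, -0.1185]}, {"travel": [40.3, -19.9, -8.6], "rot": [0, 0, -0.1185]}, {"travel": [42.3, -15, -8.6], "rot": [0, 0, -0.1185]}, {"travel": [43.8, -9.9, -8.6], "rot": [0, 0, -0.1185]}, {"travel": [44.7, -4.6, -8.6], "rot": [0, 0, -0.1185]}], "hand": 91, "force": 60}}

```text
t: 2.08
ee_pos: [0.3923, -0.463, 0.2574]
tool_rot: [2.77, 1.481, 0.0]
force: [0.1, 0.4, -0.4]
width: 0.998
grip_force: 0.0
```

Request:
{"fn": "arm_command", "kwargs": {"series": [{"travel": [44.9, 0.7, -8.6], "rot": [0, 0, -0.1185]}, {"travel": [44.5, 6, -8.6], "rot": [0, 0, -0.1185]}, {"travel": [43.5, 11.2, -8.6], "rot": [0, 0, -0.1185]}, {"travel": [41.8, 16.3, -8.6], "rot": [0, 0, -0.1185]}, {"travel": [39.6, 21.1, -8.6], "rot": [0, 0, -0.1185]}]}}

```text
t: 2.7
ee_pos: [0.5205, -0.2787, 0.3004]
tool_rot: [2.217, 2.226, 0.0]
force: [0.1, -0.7, -0.1]
width: 0.995
grip_force: 0.0
```

Request:
{"fn": "arm_command", "kwargs": {"series": [{"travel": [0, 0, 0], "rot": [0, 0, 0]}, {"travel": [0, 0, 0], "rot": [0, 0, 0]}]}}

```text
t: 2.95
ee_pos: [0.5196, -0.2801, 0.2998]
tool_rot: [-2.222, -2.221, 0.0]
force: [-0.1, 0.4, -0.1]
width: 0.996
grip_force: 0.0
```

```bash
python3 - <<'E'
from h import *
import pickle
st=manip.get_state();w=manip.camera('wrist');save('w1',w);pickle.dump((st,w),open('w1.pkl','wb'))
print(st['t'],st['ee_pos'],st['tool_rot'],st['qpos'])
E
```

```text
2.95 [ 0.51963374 -0.28011035  0.29979731] [-2.22202961e+00 -2.22073001e+00  2.71674826e-04] [-5.33813853e-01  1.13423917e-01  1.90138623e+00 -1.61452549e-04
  1.12690992e+00 -5.33159466e-01]
```

View pics/w1.png

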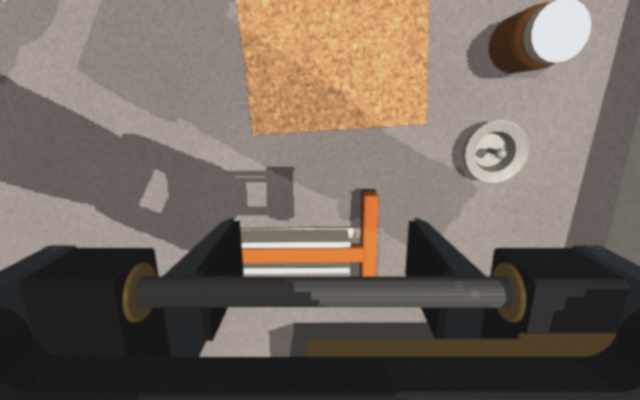

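The wrist view shows the scraper head with its +y end at (370,190), the handle at (300,255), the mat's near corners at (252,136) and (428,124), the strainer at (494,151) and the jar at (550,35).

```bash
python3 - <<'E'
from fit import *
import pickle
st,w=pickle.load(open('w1.pkl','rb')); cw=cam('wrist',st)
h=cv2.cvtColor(w,cv2.COLOR_RGB2HSV); m=cv2.inRange(h,(5,170,120),(13,255,255))>0
m[:,:340]&=True; hd=m.copy(); hd[:,:355]=0; hd[:,385:]=0; hd[:185]=0;hd[278:]=0
for v in range(188,276,8): 
    c=np.where(hd[v])[0]; print(v,(c.min(),c.max()) if len(c) else None,end=' ')
print()
for u in range(250,355,15):
    c=np.where(m[235:275,u])[0]+235; print(u,(c.min(),c.max()) if len(c) else None,end=' ')
print()
print('end',atz(cw,(370,190.5),.046),'mid',atz(cw,(370,225),.046),atz(cw,(370,265),.046),'handle',atz(cw,(255,255),.054),atz(cw,(340,254),.054))
print('mat',atz(cw,(252,136),.003),atz(cw,(428,124),.003),atz(cw,(428.5,0),.003),atz(cw,(238,0),.003))
E
```

```text
188 None 196 (np.int64(364), np.int64(376)) 204 (np.int64(364), np.int64(376)) 212 (np.int64(364), np.int64(376)) 220 (np.int64(363), np.int64(376)) 228 (np.int64(363), np.int64(375)) 236 (np.int64(362), np.int64(375)) 244 (np.int64(362), np.int64(375)) 252 (np.int64(355), np.int64(374)) 260 (np.int64(355), np.int64(374)) 268 (np.int64(362), np.int64(374)) 
250 (np.int64(250), np.int64(261)) 265 (np.int64(250), np.int64(261)) 280 (np.int64(249), np.int64(261)) 295 (np.int64(249), np.int64(261)) 310 (np.int64(249), np.int64(261)) 325 (np.int64(249), np.int64(261)) 340 (np.int64(249), np.int64(261)) 
end [ 0.581  -0.3162  0.046 ] mid [ 0.5827 -0.3644  0.046 ] [ 0.5849 -0.4241  0.046 ] handle [ 0.4265 -0.4046  0.054 ] [ 0.5422 -0.4034  0.054 ]
mat [ 0.4214 -0.2495  0.003 ] [ 0.663  -0.2337  0.003 ] [ 0.6509 -0.0828  0.003 ] [ 0.4141 -0.0824  0.003 ]
```

```bash
python3 - <<'E'
from fit import *
import pickle
st,w=pickle.load(open('w1.pkl','rb')); cw=cam('wrist',st)
print('tri head end top', tri([cw,cd],[(370,191),(370,289)]),tri([cw,cs],[(370,191),(257,137)]))
print('jar',atz(cw,(558,30),.09),'strainer',atz(cw,(497,150),.042))
E
python3 plan.py .582 -.344 .10 1.571 5
```

```text
tri head end top [ 0.5838 -0.3217  0.0282] [ 0.5848 -0.3242  0.0181]
jar [ 0.763  -0.1331  0.09  ] strainer [ 0.7422 -0.2639  0.042 ]
t 3.0 pos [ 0.5194 -0.2805  0.2997] yaw 1.5695 down [-0.  0. -1.] F [ 0.8 -0.8  0.4] w 91.0 g 0.0
rows 5 rot/row [-0.0001 -0.     -0.0003]
[-12.7, 12.6, 39.9]
[-12.7, 12.5, 39.9]
[-12.7, 12.5, 39.9]
[-12.7, 12.5, 39.9]
[-12.7, 12.5, 39.9]
```

The full silhouette fit over both views put the scraper 7 mm up, which agrees with the 10 mm given. The corner picks are cruder, so I use the fit, descend in stages and watch the force.

Request:
{"fn": "arm_command", "kwargs": {"series": [{"travel": [-12.7, 12.5, 40], "rot": [0, 0, 0]}, {"travel": [-12.7, 12.5, 40], "rot": [0, 0, 0]}, {"travel": [-12.7, 12.5, 40], "rot": [0, 0, 0]}, {"travel": [-12.7, 12.5, 40], "rot": [0, 0, 0]}, {"travel": [-12.7, 12.5, 40], "rot": [0, 0, 0]}]}}

```text
t: 3.62
ee_pos: [0.5818, -0.345, 0.0983]
tool_rot: [-2.224, -2.219, 0.0]
force: [-0.3, -0.8, 0.0]
width: 0.999
grip_force: 0.0
```

Request:
{"fn": "arm_command", "kwargs": {"series": [{"travel": [0, 0, 20], "rot": [0, 0, 0]}, {"travel": [0, 0, 20], "rot": [0, 0, 0]}, {"travel": [0, 0, 20], "rot": [0, 0, 0]}, {"travel": [0, 0, 20], "rot": [0, 0, 0]}, {"travel": [0, 0, 0], "rot": [0, 0, 0]}]}}

```text
t: 4.25
ee_pos: [0.5815, -0.3428, 0.0185]
tool_rot: [-2.22, -2.22, 0.001]
force: [0.3, 0.2, -1.2]
width: 0.998
grip_force: 0.0
```

```bash
python3 - <<'E'
from h import *
st=manip.get_state();w=manip.camera('wrist');save('w2',w)
print(st['t'],st['ee_pos'],st['force'],proj(cam('wrist',st),[[.572,-.344,.046],[.592,-.344,.046],[.582,-.3215,.046]]))
E
```

```text
4.25 [ 0.58153743 -0.34284093  0.01845263] [ 0.25856169  0.17868231 -1.18162911] [[302.05674528 271.74597729]
 [344.17853404 271.73443834]
 [323.03572986 227.34954237]]
```

View pics/w2.png

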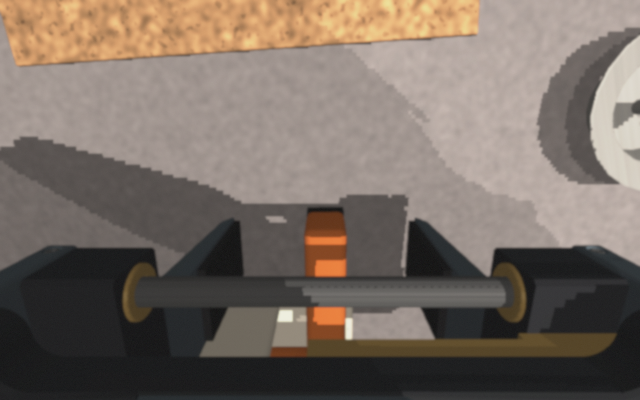

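The head sits between the fingers, its top end at about (326,232), where the prediction put it. I close and lift.

Request:
{"fn": "arm_command", "kwargs": {"series": [{"travel": [0, 0, 0], "rot": [0, 0, 0]}, {"travel": [0, 0, 0], "rot": [0, 0, 0]}, {"travel": [0, 0, 0], "rot": [0, 0, 0]}, {"travel": [0, 0, 0], "rot": [0, 0, 0]}, {"travel": [0, 0, 0], "rot": [0, 0, 0]}], "hand": 0, "force": 60}}

```text
t: 4.92
ee_pos: [0.5824, -0.3435, 0.02]
tool_rot: [2.221, 2.221, 0.0]
force: [0.1, -0.2, 0.9]
width: 0.483
grip_force: 0.0
```

Request:
{"fn": "arm_command", "kwargs": {"series": [{"travel": [0, 0, -15], "rot": [0, 0, 0]}, {"travel": [0, 0, -25], "rot": [0, 0, 0]}, {"travel": [0, 0, -30], "rot": [0, 0, 0]}, {"travel": [0, 0, -40], "rot": [0, 0, 0]}, {"travel": [0, 0, -25], "rot": [0, 0, 0]}]}}

```text
t: 5.55
ee_pos: [0.5832, -0.344, 0.1591]
tool_rot: [2.219, 2.219, 0.001]
force: [0.6, 0.4, -0.2]
width: 0.004
grip_force: 0.0
```

```bash
python3 - <<'E'
from h import *
st=manip.get_state();w=manip.camera('side');a=manip.camera('scene')
f=lambda im,x,y:cv2.resize(im[y:y+130,x:x+170],None,fx=2.3,fy=2.3)
save('s3',np.hstack([f(w,270,220),f(a,200,60)]))
print(st['t'],st['ee_pos'],st['force'],st['ft_torque'],st['width']*91.2,st['grip_force'])
E
python3 plan.py .620 -.077 .15 1.571
```

```text
5.55 [ 0.58315455 -0.34398463  0.1591161 ] [ 0.562802    0.41266272 -0.16441317] [-0.03209763 -0.0778732   0.06938603] 0.3751883498814907 0.0
t 5.65 pos [ 0.584  -0.3446  0.16  ] yaw 1.5708 down [ 0.005 -0.003 -1.   ] F [ 0.3 -0.9 -0.1] w 0.4 g 0.0
rows 5 rot/row [ 0.001   0.0007 -0.    ]
[53.5, 7.2, 1.9]
[53.5, 7.2, 1.9]
[53.5, 7.2, 1.9]
[53.5, 7.2, 2.0]
[53.5, 7.2, 2.0]
```

View pics/s3.png

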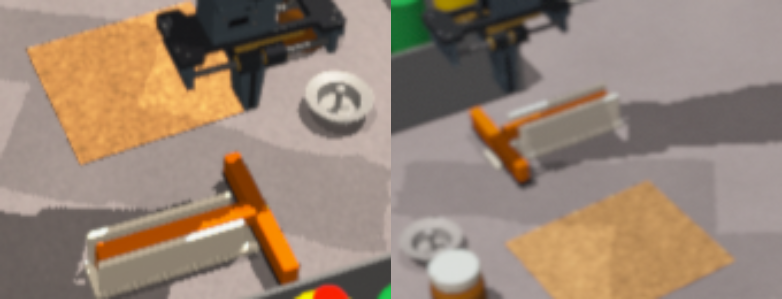

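The fingers were only half closed when I lifted (they move about 75 mm/s), so the scraper is still in the cradle, undisturbed. I reopen, go back down and wait for the grip force this time.

Request:
{"fn": "arm_command", "kwargs": {"series": [{"travel": [0, 0, 0], "rot": [0, 0, 0]}, {"travel": [0, 0, 0], "rot": [0, 0, 0]}, {"travel": [0, 0, 0], "rot": [0, 0, 0]}, {"travel": [0, 0, 0], "rot": [0, 0, 0]}, {"travel": [0, 0, 0], "rot": [0, 0, 0]}], "hand": 60}}

```text
t: 6.28
ee_pos: [0.5823, -0.3435, 0.1547]
tool_rot: [-2.221, -2.221, 0.0]
force: [0.5, -0.6, 1.3]
width: 0.524
grip_force: 0.0
```

Request:
{"fn": "arm_command", "kwargs": {"series": [{"travel": [0, 0, 30], "rot": [0, 0, 0]}, {"travel": [0, 0, 20], "rot": [0, 0, 0]}, {"travel": [0, 0, 0], "rot": [0, 0, 0]}, {"travel": [0, 0, 0], "rot": [0, 0, 0]}]}}

```text
t: 6.78
ee_pos: [0.5827, -0.3437, 0.1055]
tool_rot: [2.221, 2.221, 0.0]
force: [1.4, 0.0, 0.3]
width: 0.657
grip_force: 0.0
```

```bash
python3 plan.py .582 -.344 .017 1.571 5
```

```text
t 6.78 pos [ 0.5827 -0.3437  0.1055] yaw 1.5708 down [ 0. -0. -1.] F [1.4 0.  0.3] w 59.9 g 0.0
rows 5 rot/row [ 0.0001  0.0001 -0.    ]
[-0.1, -0.1, 17.7]
[-0.1, -0.1, 17.7]
[-0.1, -0.1, 17.7]
[-0.1, -0.1, 17.7]
[-0.1, -0.1, 17.7]
```

Request:
{"fn": "arm_command", "kwargs": {"series": [{"travel": [0, 0, 18], "rot": [0, 0, 0]}, {"travel": [0, 0, 18], "rot": [0, 0, 0]}, {"travel": [0, 0, 18], "rot": [0, 0, 0]}, {"travel": [0, 0, 18], "rot": [0, 0, 0]}, {"travel": [0, 0, 16], "rot": [0, 0, 0]}]}}

```text
t: 7.4
ee_pos: [0.5821, -0.3433, 0.0154]
tool_rot: [-2.221, -2.221, 0.0]
force: [-0.1, 0.5, -0.6]
width: 0.659
grip_force: 0.0
```

Request:
{"fn": "arm_command", "kwargs": {"series": [{"travel": [0, 0, 0], "rot": [0, 0, 0]}, {"travel": [0, 0, 0], "rot": [0, 0, 0]}, {"travel": [0, 0, 0], "rot": [0, 0, 0]}, {"travel": [0, 0, 0], "rot": [0, 0, 0]}, {"travel": [0, 0, 0], "rot": [0, 0, 0]}], "hand": 0, "force": 60}}

```text
t: 8.02
ee_pos: [0.5826, -0.3436, 0.0174]
tool_rot: [2.221, 2.221, 0.0]
force: [-0.8, 0.6, 4.1]
width: 0.218
grip_force: 60.0
```

Request:
{"fn": "arm_command", "kwargs": {"series": [{"travel": [0, 0, 0], "rot": [0, 0, 0]}, {"travel": [0, 0, 0], "rot": [0, 0, 0]}]}}

```text
t: 8.28
ee_pos: [0.5826, -0.3437, 0.0174]
tool_rot: [2.221, 2.221, 0.0]
force: [-1.2, 1.6, 6.0]
width: 0.217
grip_force: 60.0
```

Request:
{"fn": "arm_command", "kwargs": {"series": [{"travel": [0, 0, -10], "rot": [0, 0, 0]}, {"travel": [0, 0, -25], "rot": [0, 0, 0]}, {"travel": [0, 0, -35], "rot": [0, 0, 0]}, {"travel": [0, 0, -40], "rot": [0, 0, 0]}, {"travel": [0, 0, -20], "rot": [0, 0, 0]}]}}

```text
t: 8.9
ee_pos: [0.5833, -0.344, 0.1506]
tool_rot: [2.219, 2.219, 0.001]
force: [-0.7, -0.9, -1.2]
width: 0.219
grip_force: 60.0
```

```bash
cat > scr.py <<'E'
# fit full scraper pose from scene+side (orange), start guess from argv x y z yaw
from fit import *
import sys
x,y,z,yaw=map(float,sys.argv[1:5])
A=manip.camera('scene');B=manip.camera('side')
parts=[box(-.01,.01,-.0825,.0825,0,.036),box(-.188,0,-.011,.011,.024,.044)]
P0=np.vstack(parts)
def pl(P,p): 
    rr=R.from_euler('z',p[3])*R.from_euler('y',p[4])*R.from_euler('x',p[5]); return rr.apply(P)+p[:3]
def om(im,c):
    uv=proj(c,place(P0,[x,y,yaw],z)); l,t=uv.min(0).astype(int)-15; r,d=uv.max(0).astype(int)+15
    return hsvmask(im,(5,150,60),(14,255,255),(max(l,0),max(t,0),r-l,d-t))
ms=[om(A,cs),om(B,cd)]
def f(p):
    e=0
    for m,c in zip(ms,(cs,cd)):
        s=sil(c,[pl(P,p) for P in parts]); e+=1-np.minimum(s,m).sum()/np.maximum(s,m).sum()
    return e
print([m.sum() for m in ms],'guess',f([x,y,z,yaw,0,0]))
p,e=fit(f,[x,y,z,yaw,0,0],(.015,.015,.015,.1,.08,.08)); print('pose x y z yaw pitch roll',p,'err',e)
E
python3 scr.py .582 -.404 .14 0; python3 plan.py .620 -.077 .11 1.571
```

```text
[np.float32(292.0), np.float32(1220.0)] guess 1.1030395
pose x y z yaw pitch roll [ 0.5856 -0.4008  0.1426  0.0012 -0.0304  0.0801] err 1.0546271800994873
t 9.0 pos [ 0.5834 -0.3442  0.1498] yaw 1.5708 down [ 0.003 -0.002 -1.   ] F [ 0.8 -0.  -1.1] w 19.7 g 60.0
rows 5 rot/row [ 0.0007  0.0004 -0.    ]
[53.5, 7.3, 7.9]
[53.4, 7.3, 7.9]
[53.4, 7.3, 7.9]
[53.4, 7.3, 7.9]
[53.4, 7.3, 8.0]
```

Request:
{"fn": "arm_command", "kwargs": {"series": [{"travel": [53.5, 7.3, 8], "rot": [0, 0, 0]}, {"travel": [53.5, 7.3, 8], "rot": [0, 0, 0]}, {"travel": [53.5, 7.3, 8], "rot": [0, 0, 0]}, {"travel": [53.5, 7.3, 8], "rot": [0, 0, 0]}, {"travel": [53.5, 7.3, 8], "rot": [0, 0, 0]}]}}

```text
t: 9.62
ee_pos: [0.6181, -0.0742, 0.1054]
tool_rot: [-2.221, -2.22, 0.002]
force: [0.6, -1.0, -1.4]
width: 0.216
grip_force: 60.0
```

Request:
{"fn": "arm_command", "kwargs": {"series": [{"travel": [0, 0, 30], "rot": [0, 0, 0]}, {"travel": [0, 0, 30], "rot": [0, 0, 0]}, {"travel": [0, 0, 15], "rot": [0, 0, 0]}, {"travel": [0, 0, 10], "rot": [0, 0, 0]}, {"travel": [0, 0, 0], "rot": [0, 0, 0]}]}}

```text
t: 10.25
ee_pos: [0.6186, -0.0761, 0.0216]
tool_rot: [-2.221, -2.221, 0.001]
force: [0.0, -0.2, -1.6]
width: 0.214
grip_force: 60.0
```

```bash
python3 plan.py .620 -.077 .012 1.571
```

```text
t 10.25 pos [ 0.6186 -0.0761  0.0216] yaw 1.5705 down [-0.001  0.    -1.   ] F [ 0.  -0.2 -1.6] w 19.5 g 60.0
rows 1 rot/row [-0.0007 -0.0001 -0.0005]
[-0.9, 1.4, 9.6]
```

Request:
{"fn": "arm_command", "kwargs": {"series": [{"travel": [0, 0, 5], "rot": [0, 0, 0]}, {"travel": [0, 0, 4], "rot": [0, 0, 0]}, {"travel": [0, 0, 1], "rot": [0, 0, 0]}, {"travel": [0, 0, 0], "rot": [0, 0, 0]}]}}

```text
t: 10.75
ee_pos: [0.6189, -0.076, 0.012]
tool_rot: [2.221, 2.221, 0.0]
force: [-0.0, -0.4, -0.5]
width: 0.216
grip_force: 60.0
```

```bash
python3 plan.py .620 -.077 .012 1.571;  python3 scr.py .62 -.137 .004 0
```

```text
t 10.75 pos [ 0.6189 -0.076   0.012 ] yaw 1.5708 down [ 0. -0. -1.] F [-0.  -0.4 -0.5] w 19.7 g 60.0
rows 1 rot/row [ 0.0001  0.     -0.0002]
[-1.0, 1.1, -0.0]
[np.float32(323.0), np.float32(1124.0)] guess 1.0182192
pose x y z yaw pitch roll [ 0.6189 -0.1356 -0.0001 -0.0054 -0.0019  0.035 ] err 0.9731675982475281
```

Contact is starting (the load dropped to 0.5 N). I release and rise.

Request:
{"fn": "arm_command", "kwargs": {"series": [{"travel": [0, 0, 0.5], "rot": [0, 0, 0]}, {"travel": [0, 0, 0], "rot": [0, 0, 0]}, {"travel": [0, 0, 0], "rot": [0, 0, 0]}, {"travel": [0, 0, 0], "rot": [0, 0, 0]}, {"travel": [0, 0, 0], "rot": [0, 0, 0]}], "hand": 60}}

```text
t: 11.48
ee_pos: [0.6189, -0.076, 0.0115]
tool_rot: [2.221, 2.221, 0.0]
force: [0.0, -0.2, -0.3]
width: 0.656
grip_force: 0.0
```

Request:
{"fn": "arm_command", "kwargs": {"series": [{"travel": [0, 0, -20], "rot": [0, 0, 0]}, {"travel": [0, 0, -50], "rot": [0, 0, 0]}, {"travel": [0, 0, -50], "rot": [0, 0, 0]}, {"travel": [0, 0, -50], "rot": [0, 0, 0]}, {"travel": [0, 0, -20], "rot": [0, 0, 0]}]}}

```text
t: 12.1
ee_pos: [0.6201, -0.0762, 0.2059]
tool_rot: [2.219, 2.219, 0.005]
force: [0.0, 0.2, 0.1]
width: 0.66
grip_force: 0.0
```

```bash
python3 plan.py .56 .10 .34 1.571
```

```text
t 12.1 pos [ 0.6201 -0.0762  0.2059] yaw 1.5708 down [ 0.005 -0.001 -1.   ] F [0.  0.2 0.1] w 60.2 g 0.0
rows 5 rot/row [ 0.001   0.0002 -0.    ]
[35.2, -11.9, -26.9]
[35.2, -11.9, -26.9]
[35.2, -11.9, -26.9]
[35.2, -12.0, -26.8]
[35.2, -12.0, -26.8]
```

Request:
{"fn": "arm_command", "kwargs": {"series": [{"travel": [35, -12, -27], "rot": [0, 0, 0]}, {"travel": [35, -12, -27], "rot": [0, 0, 0]}, {"travel": [35, -12, -27], "rot": [0, 0, 0]}, {"travel": [35, -12, -27], "rot": [0, 0, 0]}, {"travel": [35, -12, -27], "rot": [0, 0, 0]}]}}

```text
t: 12.72
ee_pos: [0.5579, 0.1, 0.3374]
tool_rot: [-2.221, -2.221, 0.0]
force: [1.5, 0.3, -0.2]
width: 0.66
grip_force: 0.0
```

Request:
{"fn": "arm_command", "kwargs": {"series": [{"travel": [0, 0, 0], "rot": [0, 0, 0]}, {"travel": [0, 0, 0], "rot": [0, 0, 0]}]}}

```text
t: 12.98
ee_pos: [0.5585, 0.0987, 0.3359]
tool_rot: [-2.221, -2.222, 0.001]
force: [0.5, -0.9, -0.1]
width: 0.659
grip_force: 0.0
```

```bash
python3 - <<'E'
from h import *
import pickle
st=manip.get_state();w=manip.camera('wrist');pickle.dump((st,w),open('w3.pkl','wb'))
x,y,W,H=160,20,320,240
save('w3',cv2.resize(w[y:y+H,x:x+W],None,fx=2.5,fy=2.5,interpolation=cv2.INTER_CUBIC))
print(st['t'],st['ee_pos'],st['tool_rot'])
E
```

```text
12.975 [0.55846433 0.09872054 0.33589705] [-2.22077255e+00 -2.22164816e+00  1.09278482e-03]
```

View pics/w3.png

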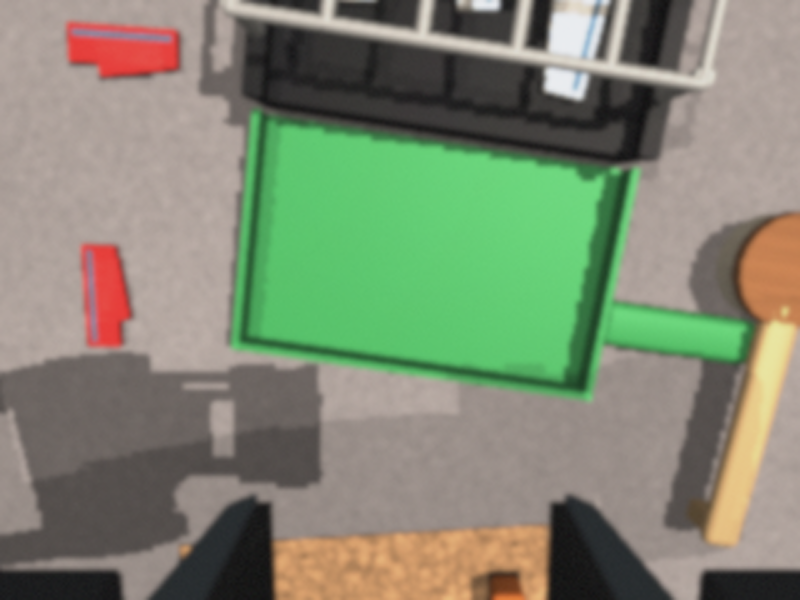

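This view shows the pan's front corners at crop (232,348) and (590,398) and its back corners at (252,110) and (637,172). The rack front runs from (230,8) to (710,80), and one shard's lower end is at (565,97).

```bash
python3 - <<'E'
from fit import *
import pickle
st,w=pickle.load(open('w3.pkl','rb')); cw=cam('wrist',st)
u=np.array([[232,348],[590,398],[252,110],[637,172]])/2.5+[160,20]
# pan frame top corners outer: x -65..65, y: left in image = world -x = tray +y
P=np.array([[-.065,.105,.032],[-.065,-.105,.032],[.065,.105,.032],[.065,-.105,.032]])
W=np.array([atz(cw,k,.032) for k in u]);print(W,np.linalg.norm(W[0]-W[1]),np.linalg.norm(W[0]-W[2]))
r=least_squares(lambda p:(proj(cw,place(P,p))-u).ravel(),[.56,.14,1.45]);print('pan',r.x,r.fun.round(1))
r2=least_squares(lambda p:(proj(cw,place(P,p[:3],p[3]))-u).ravel(),[.56,.14,1.45,0]);print('free z',r2.x)
p=r.x; X=np.array([np.cos(p[2]),np.sin(p[2])]); T=p[:2]+.153*X; print('tray',T,p[2])
tp=[*T,p[2]]
k=np.array([[710,80],[230,8]])/2.5+[160,20]
print('rack front corners pred', proj(cw,place(np.array([[-.061,-.1,.124],[-.061,.1,.124]]),tp)),k)
def intray(q): d=q[:2]-T; return np.array([d@X, d@[-X[1],X[0]]])
for c,us in((cs,[(340,262),(364.9,266.8),(386,255)]),(cd,[(322.6,160),(307,156),(289.7,159.4)])): print([intray(atz(c,q,.053)) for q in us])
E
python3 plan.py .56 .20 .36 1.571
```

```text
[[0.4577 0.0957 0.032 ]
 [0.6639 0.0663 0.032 ]
 [0.4758 0.2227 0.032 ]
 [0.682  0.1913 0.032 ]] 0.20835307410241286 0.12826949924911
pan [0.5698 0.1437 1.425 ] [-0.8  0.7  0.1  1.4 -0.3 -0.5  1.  -1.2]
free z [ 0.5699  0.1436  1.425  -0.0053]
tray [0.592  0.2951] 1.4250085204190353
rack front corners pred [[439.5855  57.0997]
 [251.5159  27.1086]] [[444.   52. ]
 [252.   23.2]]
[array([-0.0224, -0.0555]), array([ 0.0144, -0.0057]), array([0.0031, 0.059 ])]
[array([-0.0402, -0.0523]), array([-0.0053, -0.0019]), array([-0.0137,  0.0611])]
t 13.03 pos [0.5585 0.0984 0.3355] yaw 1.5705 down [-0.001 -0.    -1.   ] F [ 0.4 -0.7  0.9] w 59.9 g 0.0
rows 2 rot/row [-0.0007  0.0002 -0.0003]
[50.8, 0.7, -12.3]
[50.8, 0.8, -12.2]
```

Request:
{"fn": "arm_command", "kwargs": {"series": [{"travel": [50, 0, -12], "rot": [0, 0, 0]}, {"travel": [50, 0, -12], "rot": [0, 0, 0]}, {"travel": [0, 0, 0], "rot": [0, 0, 0]}, {"travel": [0, 0, 0], "rot": [0, 0, 0]}]}}

```text
t: 13.52
ee_pos: [0.5587, 0.1981, 0.3593]
tool_rot: [-2.221, -2.221, 0.003]
force: [0.3, 0.2, 0.6]
width: 0.656
grip_force: 0.0
```

```bash
python3 - <<'E'
from fit import *
st=manip.get_state();w=manip.camera('wrist');cw=cam('wrist',st);print(st['t'],st['ee_pos'])
x,y,W,H=190,0,260,195
save('w4',cv2.resize(w[y:y+H,x:x+W],None,fx=3,fy=3,interpolation=cv2.INTER_CUBIC))
T=np.array([.592,.2951]);X=np.array([np.cos(1.425),np.sin(1.425)])
def intray(q): d=q[:2]-T; return np.array([d@X, d@[-X[1],X[0]]])
for r in manip.outline_of('wrist','chip1'):
    m=r['mask'].astype(np.uint8); c=np.argwhere(m)[:,::-1]
    if len(c)<20: continue
    q=np.array([intray(atz(cw,k,.053)) for k in c]); print(round(r['confidence'],2),len(c),c.mean(0).round(),'min',q.min(0),'max',q.max(0))
print('tray floor corners px',proj(cw,place(np.array([[-.085,-.095,.045],[-.085,.095,.045],[.085,.095,.065],[.085,-.095,.065]]),[*T,1.425])).round(0).tolist())
E
python3 plan.py .457 -.136 .2 0 
```

```text
13.525 [0.5587 0.1981 0.3593]
0.97 650 [382. 115.] min [-0.0584 -0.0659] max [-0.0069 -0.039 ]
0.92 584 [220. 112.] min [-0.0737  0.1416] max [-0.0489  0.197 ]
0.8 547 [213. 197.] min [-0.2132  0.1585] max [-0.1569  0.1853]
0.77 317 [307.  82.] min [-0.0304  0.0472] max [0.0291 0.0745]
0.63 717 [474.  80.] min [ 0.0031 -0.1861] max [ 0.0569 -0.1446]
0.56 800 [350.  79.] min [-0.0266 -0.0162] max [0.0397 0.0137]
tray floor corners px [[402.0, 156.0], [273.0, 137.0], [284.0, 2.0], [434.0, 26.0]]
t 13.62 pos [0.5588 0.1977 0.3595] yaw 1.5695 down [-0.001 -0.001 -1.   ] F [-0.1  1.  -0.6] w 59.9 g 0.0
rows 10 rot/row [-1.000e-04  1.000e-04  1.569e-01]
[-33.4, -10.1, 16.0]
[-34.6, -4.8, 16.0]
[-34.9, 0.7, 16.0]
[-34.3, 6.1, 16.0]
[-33.0, 11.4, 16.0]
[-30.8, 16.4, 16.0]
[-27.8, 21.0, 16.0]
[-24.2, 25.1, 16.0]
[-20.0, 28.6, 16.0]
[-15.3, 31.4, 16.0]
```

View pics/w4.png

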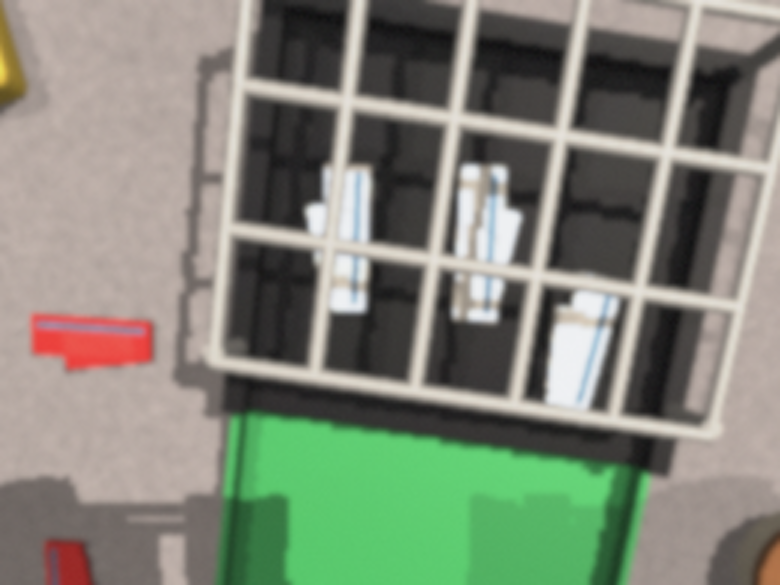

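The shards span tray x −0.058 to 0.040 (crop (345,238), (487,243), (583,348)) and no red piece lies among them. Setting the blade at tray x 0.064 puts its near face at 0.054, behind all three. Now I go to the handle end.

Request:
{"fn": "arm_command", "kwargs": {"series": [{"travel": [-33.4, -10.1, 16], "rot": [0, 0, 0.157]}, {"travel": [-34.6, -4.8, 16], "rot": [0, 0, 0.157]}, {"travel": [-34.9, 0.7, 16], "rot": [0, 0, 0.157]}, {"travel": [-34.3, 6.1, 16], "rot": [0, 0, 0.157]}, {"travel": [-33, 11.4, 16], "rot": [0, 0, 0.157]}]}}

```text
t: 14.25
ee_pos: [0.5074, 0.03, 0.2797]
tool_rot: [-2.906, -1.193, 0.001]
force: [-0.1, 0.1, 1.1]
width: 0.66
grip_force: 0.0
```

Request:
{"fn": "arm_command", "kwargs": {"series": [{"travel": [-30.8, 16.4, 16], "rot": [0, 0, 0.157]}, {"travel": [-27.8, 21, 16], "rot": [0, 0, 0.157]}, {"travel": [-24.2, 25.1, 16], "rot": [0, 0, 0.157]}, {"travel": [-20, 28.6, 16], "rot": [0, 0, 0.157]}, {"travel": [-15.3, 31.4, 16], "rot": [0, 0, 0.157]}]}}

```text
t: 14.88
ee_pos: [0.4563, -0.1367, 0.1998]
tool_rot: [3.142, -0.009, -0.0]
force: [0.9, -0.5, -1.1]
width: 0.659
grip_force: 0.0
```

Request:
{"fn": "arm_command", "kwargs": {"series": [{"travel": [0, 0, 0], "rot": [0, 0, 0]}, {"travel": [0, 0, 0], "rot": [0, 0, 0]}]}}

```text
t: 15.12
ee_pos: [0.4573, -0.1352, 0.2006]
tool_rot: [-3.142, -0.002, -0.0]
force: [-0.2, -0.0, 1.2]
width: 0.658
grip_force: 0.0
```

```bash
python3 - <<'E'
from fit import *
st=manip.get_state();w=manip.camera('wrist');cw=cam('wrist',st);print(st['t'],st['ee_pos'],st['qpos'])
save('w5',w)
m=cv2.inRange(cv2.cvtColor(w,cv2.COLOR_RGB2HSV),(3,190,100),(12,255,255))>0
m[222:]=0
for v in range(0,222,12):
    c=np.where(m[v])[0]
    if len(c)>5: print(v,c.min(),c.max(),len(c),atz(cw,(c.mean(),v),.047).round(4))
E
python3 plan.py .456 -.136 .018 0
```

```text
15.125 [ 0.4573 -0.1352  0.2006] [-0.3363  0.0385  2.1839  0.0001  0.9192  1.2334]
t 15.18 pos [ 0.4575 -0.1348  0.2007] yaw 0.0017 down [ 0. -0. -1.] F [-0.5  0.6 -0.2] w 60.2 g 0.0
rows 4 rot/row [ 0.     -0.0001  0.0004]
[-0.4, 0.3, 45.7]
[-0.4, 0.3, 45.7]
[-0.4, 0.3, 45.7]
[-0.4, 0.3, 45.7]
```

```bash
python3 - <<'E'
from fit import *
st=manip.get_state();w=manip.camera('wrist');cw=cam('wrist',st)
print(proj(cw,[[.619,-.136,.039],[.54,-.136,.047],[.48,-.136,.047]]).round())
for r in manip.outline_of('wrist','scraper'):
    m=r['mask']; print(r['confidence'],m.sum(),r['box'])
    for v in range(0,330,12):
        c=np.where(m[v])[0]
        if len(c)>5: print(v,c.min(),c.max(),len(c),atz(cw,(c.mean(),v),.047).round(4))
h=cv2.cvtColor(w,cv2.COLOR_RGB2HSV); print(h[100:300:20,324].tolist())
E
```

```text
[[324.   4.]
 [324.  97.]
 [324. 161.]]
0.57 8613 [234.8, 0.0, 184.0, 207.3]
0 234 418 185 [ 0.6203 -0.1376  0.047 ]
12 235 416 182 [ 0.611  -0.1372  0.047 ]
24 301 408 107 [ 0.6015 -0.1624  0.047 ]
36 314 338 25 [ 0.5919 -0.1377  0.047 ]
48 314 338 25 [ 0.5821 -0.1377  0.047 ]
60 314 338 25 [ 0.5721 -0.1377  0.047 ]
72 314 337 24 [ 0.5619 -0.1373  0.047 ]
84 315 337 23 [ 0.5516 -0.1377  0.047 ]
96 316 337 22 [ 0.541  -0.1382  0.047 ]
108 315 337 23 [ 0.5302 -0.1378  0.047 ]
120 315 337 23 [ 0.5193 -0.1378  0.047 ]
132 314 337 24 [ 0.5081 -0.1374  0.047 ]
144 315 336 22 [ 0.4967 -0.1374  0.047 ]
156 315 336 22 [ 0.4851 -0.1374  0.047 ]
168 315 336 22 [ 0.4732 -0.1374  0.047 ]
180 315 336 22 [ 0.4611 -0.1375  0.047 ]
192 316 336 21 [ 0.4488 -0.138   0.047 ]
204 316 336 21 [ 0.4362 -0.138   0.047 ]
[[13, 172, 221], [12, 175, 222], [12, 180, 221], [11, 181, 221], [11, 187, 220], [11, 188, 218], [12, 26, 97], [9, 23, 78], [9, 23, 76], [15, 8, 65]]
```

The handle lies along y = −0.1375, ends at x ≈ 0.432 and has no yaw, as placed. I descend over the grip point.

Request:
{"fn": "arm_command", "kwargs": {"series": [{"travel": [-0.5, 1, 50], "rot": [0, 0, 0]}, {"travel": [-0.5, 1, 50], "rot": [0, 0, 0]}, {"travel": [0, 0.5, 40], "rot": [0, 0, 0]}, {"travel": [0, 0, 30], "rot": [0, 0, 0]}, {"travel": [0, 0, 12.5], "rot": [0, 0, 0]}]}}

```text
t: 15.9
ee_pos: [0.456, -0.1367, 0.0168]
tool_rot: [-3.141, -0.003, 0.003]
force: [0.6, -0.3, -0.3]
width: 0.654
grip_force: 0.0
```

Request:
{"fn": "arm_command", "kwargs": {"series": [{"travel": [0, 0, 0], "rot": [0, 0, 0]}, {"travel": [0, 0, 0], "rot": [0, 0, 0]}, {"travel": [0, 0, 0], "rot": [0, 0, 0]}, {"travel": [0, 0, 0], "rot": [0, 0, 0]}, {"travel": [0, 0, 0], "rot": [0, 0, 0]}], "hand": 0, "force": 60}}

```text
t: 16.52
ee_pos: [0.4568, -0.1375, 0.0185]
tool_rot: [3.141, 0.002, 0.001]
force: [-1.7, 1.6, 7.8]
width: 0.236
grip_force: 60.0
```

Request:
{"fn": "arm_command", "kwargs": {"series": [{"travel": [0, 0, 0], "rot": [0, 0, 0]}, {"travel": [0, 0, 0], "rot": [0, 0, 0]}]}}

```text
t: 16.77
ee_pos: [0.4568, -0.1375, 0.0185]
tool_rot: [3.141, 0.002, 0.001]
force: [-2.2, 0.3, 9.5]
width: 0.234
grip_force: 60.0
```

Request:
{"fn": "arm_command", "kwargs": {"series": [{"travel": [0, 0, -15], "rot": [0, 0, 0]}, {"travel": [0, 0, -35], "rot": [0, 0, 0]}, {"travel": [0, 0, -50], "rot": [0, 0, 0]}, {"travel": [0, 0, -50], "rot": [0, 0, 0]}, {"travel": [0, 0, 0], "rot": [0, 0, 0]}]}}

```text
t: 17.4
ee_pos: [0.4584, -0.138, 0.1722]
tool_rot: [3.139, 0.001, 0.01]
force: [-0.3, 0.0, -2.3]
width: 0.238
grip_force: 60.0
```

```bash
cat > held.py <<'E'
# pitch/yaw/lateral of the held scraper in the tool frame, from the wrist view of the handle and head
from fit import *
st=manip.get_state();w=manip.camera('wrist');cw=cam('wrist',st)
M=R.from_rotvec(st['tool_rot'])
h=cv2.cvtColor(w,cv2.COLOR_RGB2HSV); m=(cv2.inRange(h,(5,130,60),(16,255,255))>0)
n=[r for r in manip.outline_of('wrist','scraper')]
print('t',st['t'],'pos',st['ee_pos'],'F',st['force'].round(1),'w',st['width']*91.2,'g',st['grip_force'],[(r['confidence'],r['box']) for r in n][:3])
m=n[0]['mask'].astype(np.float32); m[225:]=0
parts=[box(-.01,.01,-.0825,.0825,0,.036),box(-.188,0,-.011,.011,.024,.044)]
def pose(p,P):  # scraper in tool: origin at tool (.163,p0, .015+...) pitch about the grip point
    rr=R.from_euler('x',np.pi)*R.from_euler('zy',[p[1],p[2]])
    return M.apply(rr.apply(P-[-.162,0,.0345])+[0,p[0],-.019])+st['ee_pos']
def f(p):
    s=sil(cw,[pose(p,P) for P in parts]); s[225:]=0; return 1-np.minimum(s,m).sum()/np.maximum(s,m).sum()
p,e=fit(f,[0,0,0.],(.004,.04,.06)); print('lat,yaw,pitch(+ = blade down)',p,'err',e,'at0',f([0,0,0]))
print('blade underside mid',pose(p,np.zeros((1,3))),'ends',pose(p,np.array([[0,.0825,0],[0,-.0825,0]]))[:, 2])
E
python3 held.py; python3 plan.py .55 .006 .2 1.425
```

```text
t 17.4 pos [ 0.4584 -0.138   0.1722] F [-0.3  0.  -2.3] w 21.666660522291174 g 59.99782041180879 [(0.69, [294.3, 0.0, 61.9, 317.4]), (0.19, [0.3, 0.0, 98.3, 189.7])]
lat,yaw,pitch(+ = blade down) [ 0.0008 -0.0016  0.0493] err 0.014583289623260498 at0 0.081400394
blade underside mid [[ 0.6186 -0.139   0.1498]] ends [0.1496 0.15  ]
t 17.5 pos [ 0.4563 -0.1373  0.1684] yaw 0.0008 down [ 0.001 -0.    -1.   ] F [-0.1 -0.3 -1.6] w 21.8 g 60.0
rows 9 rot/row [ 1.000e-04 -1.000e-04 -1.582e-01]
[10.4, -15.9, -3.5]
[12.8, -14.1, -3.5]
[14.9, -11.9, -3.5]
[16.5, -9.4, -3.5]
[17.8, -6.7, -3.5]
[18.6, -3.8, -3.5]
[19.0, -0.8, -3.5]
[18.9, 2.2, -3.5]
[18.3, 5.2, -3.5]
```

Request:
{"fn": "arm_command", "kwargs": {"series": [{"travel": [10.4, -15.9, -3.5], "rot": [0, 0, -0.158]}, {"travel": [12.8, -14.1, -3.5], "rot": [0, 0, -0.158]}, {"travel": [14.9, -11.9, -3.5], "rot": [0, 0, -0.158]}, {"travel": [16.5, -9.4, -3.5], "rot": [0, 0, -0.158]}, {"travel": [17.8, -6.7, -3.5], "rot": [0, 0, -0.158]}]}}

```text
t: 18.12
ee_pos: [0.5077, -0.057, 0.1839]
tool_rot: [-2.895, -1.217, 0.004]
force: [-0.5, 0.7, -0.2]
width: 0.238
grip_force: 60.0
```

Request:
{"fn": "arm_command", "kwargs": {"series": [{"travel": [18.6, -3.8, -3.5], "rot": [0, 0, -0.158]}, {"travel": [19, -0.8, -3.5], "rot": [0, 0, -0.158]}, {"travel": [18.9, 2.2, -3.5], "rot": [0, 0, -0.158]}, {"travel": [18.3, 5.2, -3.5], "rot": [0, 0, -0.158]}, {"travel": [0, 0, 0], "rot": [0, 0, 0]}]}}

```text
t: 18.75
ee_pos: [0.5498, 0.0065, 0.1981]
tool_rot: [-2.378, -2.051, 0.002]
force: [-0.1, 0.0, -1.4]
width: 0.242
grip_force: 60.0
```

```bash
python3 - <<'E'
exec(open('plan.py').read().split("if __name__")[0]); plan(.5496,.0061,.0815,1.425)
E
python3 held.py; python3 scr.py .573 .164 .184 1.425
```

```text
t 18.75 pos [0.5498 0.0065 0.1981] yaw 1.4234 down [-0.002  0.    -1.   ] F [-0.1  0.  -1.4] w 22.1 g 60.0
rows 3 rot/row [-0.0007  0.0001 -0.0005]
[-0.1, 0.0, 38.9]
[-0.1, 0.0, 38.9]
[-0.1, -0.0, 38.9]
t 18.75 pos [0.5498 0.0065 0.1981] F [-0.1  0.  -1.4] w 22.084371712674358 g 59.9970044544898 [(0.64, [294.6, 0.0, 57.9, 317.6])]
lat,yaw,pitch(+ = blade down) [ 0.0007 -0.0005  0.0475] err 0.014835357666015625 at0 0.068939924
blade underside mid [[0.574  0.1648 0.1749]] ends [0.1751 0.1748]
[np.float32(504.0), np.float32(237.0)] guess 1.5350448
pose x y z yaw pitch roll [ 0.5723  0.1648  0.1824  1.4265 -0.063   0.0102] err 1.504180908203125
```

```bash
cat > scr2.py <<'E'
from fit import *
st=manip.get_state(); M=R.from_rotvec(st['tool_rot'])
parts=[box(-.01,.01,-.0825,.0825,0,.036),box(-.188,0,-.011,.011,.024,.044)]
def pose(p,P):
    rr=R.from_euler('x',np.pi)*R.from_euler('zy',[p[0],p[1]])
    return M.apply(rr.apply(P-[-.162,0,.0345])+[0,0,-.019])+st['ee_pos']
for n,c in(('scene',cs),('side',cd)):
    im=manip.camera(n)
    uv=np.vstack([proj(c,pose([0,0],P)) for P in parts]); l,t=uv.min(0).astype(int)-12; r,d=uv.max(0).astype(int)+12
    h=cv2.cvtColor(im,cv2.COLOR_RGB2HSV).astype(int); m=((h[...,0]<17)&(h[...,0]>3)&(h[...,1]>165)&(h[...,2]>50)).astype(np.float32)
    q=np.zeros_like(m);q[t:d,l:r]=1;m*=q
    # shift of image (calibration bias) is free: du,dv
    def f(p):
        Ms=np.float32([[1,0,p[1]],[0,1,p[2]]]); s=cv2.warpAffine(sil(c,[pose([0,p[0]],P) for P in parts]),Ms,(640,400))
        return 1-np.minimum(s,m).sum()/np.maximum(s,m).sum()
    print(n,m.sum(),sil(c,[pose([0,0],P) for P in parts]).sum(),'pitch,du,dv',fit(f,[0,0,0.],(.08,2,2)))
E
python3 scr2.py
```

```text
scene 859.0 1712.375 pitch,du,dv (array([ 0.0018,  0.0032, -0.0454]), np.float64(0.5053360462188721))
side 268.0 958.6875 pitch,du,dv (array([-0.0873,  0.9978,  5.002 ]), np.float64(0.7454784512519836))
```

Request:
{"fn": "arm_command", "kwargs": {"series": [{"travel": [0, 0, 38], "rot": [0, 0, 0]}, {"travel": [0, 0, 38], "rot": [0, 0, 0]}, {"travel": [0, 0, 38.5], "rot": [0, 0, -0.001]}, {"travel": [0, 0, 0], "rot": [0, 0, 0]}, {"travel": [0, 0, 0], "rot": [0, 0, 0]}]}}

```text
t: 19.68
ee_pos: [0.5508, 0.0057, 0.0862]
tool_rot: [2.379, 2.051, 0.001]
force: [-0.2, -0.1, -0.9]
width: 0.241
grip_force: 60.0
```

```bash
cat > view.py <<'E'
from fit import *
import sys
w=manip.camera('side');a=manip.camera('scene');st=manip.get_state()
f=lambda im,x,y:cv2.resize(im[y:y+150,x:x+130],None,fx=3,fy=3,interpolation=cv2.INTER_CUBIC)
save(sys.argv[1],np.hstack([f(w,260,90),f(a,300,180)]))
T=np.array([.592,.2951]);X=np.array([np.cos(1.425),np.sin(1.425)])
d=np.array(st['ee_pos'])[:2]-T; print('TCP in tray',d@X,d@[-X[1],X[0]])
E
python3 view.py x1; python3 plan.py .5778 .1979 .0835 1.425 5
```

```text
TCP in tray -0.2921401858922551 -0.0016635332193634604
t 19.77 pos [0.5512 0.0058 0.0867] yaw 1.4235 down [ 0.002 -0.    -1.   ] F [ 1.3 -0.1 -0.4] w 21.7 g 60.0
rows 5 rot/row [ 0.0005 -0.0001 -0.0003]
[38.8, -0.4, 0.6]
[38.8, -0.4, 0.6]
[38.8, -0.4, 0.6]
[38.8, -0.3, 0.6]
[38.8, -0.3, 0.6]
```

Request:
{"fn": "arm_command", "kwargs": {"series": [{"travel": [25, -0.3, 0.4], "rot": [0, 0, 0]}, {"travel": [25, -0.3, 0.4], "rot": [0, 0, 0]}, {"travel": [25, -0.3, 0.2], "rot": [0, 0, 0]}, {"travel": [25, 0, 0], "rot": [0, 0, 0]}]}}

```text
t: 20.27
ee_pos: [0.5648, 0.1059, 0.0855]
tool_rot: [2.378, 2.051, 0.003]
force: [-0.0, -0.0, -0.8]
width: 0.24
grip_force: 60.0
```

Request:
{"fn": "arm_command", "kwargs": {"series": [{"travel": [25, -0.3, 0], "rot": [0, 0, 0]}, {"travel": [25, -0.3, 0], "rot": [0, 0, 0]}, {"travel": [25, -0.2, 0], "rot": [0, 0, 0]}, {"travel": [19, 0, 0], "rot": [0, 0, 0]}, {"travel": [0, 0, 0], "rot": [0, 0, 0]}]}}

```text
t: 20.9
ee_pos: [0.5774, 0.1991, 0.0847]
tool_rot: [2.377, 2.053, 0.002]
force: [-0.1, -0.4, -1.0]
width: 0.235
grip_force: 60.0
```

```bash
python3 plan.py .5778 .1979 .060 1.425 5;python3 view.py x2
```

```text
t 20.9 pos [0.5774 0.1991 0.0847] yaw 1.425 down [ 0.001  0.    -1.   ] F [-0.1 -0.4 -1. ] w 21.4 g 60.0
rows 5 rot/row [ 0.0002 -0.0001 -0.    ]
[-0.2, 0.1, 4.9]
[-0.2, 0.1, 4.9]
[-0.2, 0.1, 4.9]
[-0.2, 0.1, 4.9]
[-0.2, 0.1, 4.9]
TCP in tray -0.09844846715410514 0.0008447044675341723
```

Request:
{"fn": "arm_command", "kwargs": {"series": [{"travel": [0, 0, 6], "rot": [0, 0, 0]}, {"travel": [0, 0, 6], "rot": [0, 0, 0]}, {"travel": [0, 0, 5], "rot": [0, 0, 0]}, {"travel": [0, 0, 0], "rot": [0, 0, 0]}]}}

```text
t: 21.5
ee_pos: [0.5765, 0.1978, 0.0663]
tool_rot: [-2.378, -2.052, 0.001]
force: [-0.2, -0.4, -0.5]
width: 0.238
grip_force: 60.0
```

Request:
{"fn": "arm_command", "kwargs": {"series": [{"travel": [0, 0, 3], "rot": [0, 0, 0]}, {"travel": [0, 0, 0], "rot": [0, 0, 0]}]}}

```text
t: 21.75
ee_pos: [0.5768, 0.1981, 0.0638]
tool_rot: [-2.379, -2.052, 0.0]
force: [-0.1, 0.3, -0.9]
width: 0.235
grip_force: 60.0
```

Request:
{"fn": "arm_command", "kwargs": {"series": [{"travel": [0, 0, 3], "rot": [0, 0, 0]}, {"travel": [0, 0, 0], "rot": [0, 0, 0]}]}}

```text
t: 22.0
ee_pos: [0.5769, 0.1981, 0.0608]
tool_rot: [-2.379, -2.052, -0.0]
force: [0.6, 0.0, -0.5]
width: 0.238
grip_force: 60.0
```

```bash
python3 plan.py .5778 .1979 .060 1.425 1;python3 held.py;python3 view.py x3
```

```text
t 22.0 pos [0.5769 0.1981 0.0608] yaw 1.4237 down [ 0.  0. -1.] F [ 0.6  0.  -0.5] w 21.7 g 60.0
rows 1 rot/row [ 0.0001 -0.0001 -0.0013]
[-0.1, 0.9, 0.8]
t 22.0 pos [0.5769 0.1981 0.0608] F [ 0.6  0.  -0.5] w 21.686217251581713 g 59.998288988135755 [(0.66, [294.5, 1.0, 61.7, 318.6])]
lat,yaw,pitch(+ = blade down) [0.0007 0.0003 0.0719] err 0.18851816654205322 at0 0.22900933
blade underside mid [[0.6009 0.3554 0.0338]] ends [0.0338 0.0338]
TCP in tray -0.0982085680420338 0.0009033027894162056
```

View pics/x3.png

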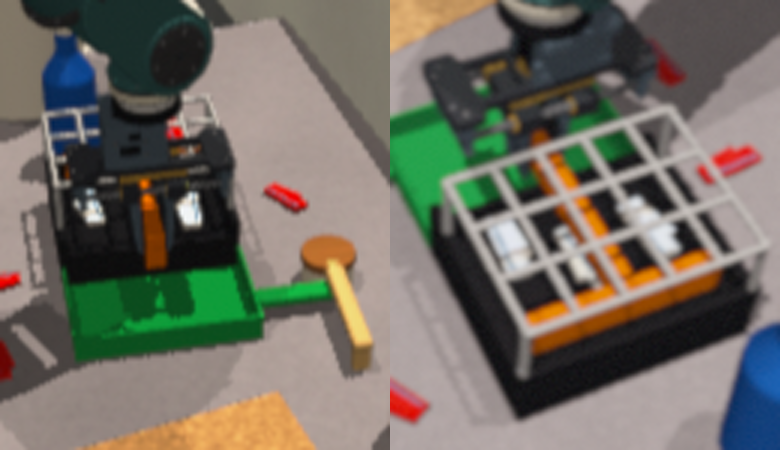

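The blade (right crop, from (530,330) to (720,270)) lies behind all three shards, (510,243), (575,255) and (650,222), within the curbs and under the wires. I lower it to contact.

Request:
{"fn": "arm_command", "kwargs": {"series": [{"travel": [0, 0, 1.5], "rot": [0, 0, 0]}, {"travel": [0, 0, 0], "rot": [0, 0, 0]}]}}

```text
t: 22.45
ee_pos: [0.577, 0.1981, 0.0597]
tool_rot: [2.379, 2.052, 0.001]
force: [-2.6, -1.9, 5.5]
width: 0.237
grip_force: 60.0
```

Request:
{"fn": "arm_command", "kwargs": {"series": [{"travel": [0, 0, 1.5], "rot": [0, 0, 0]}, {"travel": [0, 0, 0], "rot": [0, 0, 0]}]}}

```text
t: 22.7
ee_pos: [0.5771, 0.198, 0.0583]
tool_rot: [2.378, 2.052, 0.001]
force: [-1.5, -3.3, 5.2]
width: 0.236
grip_force: 60.0
```

Request:
{"fn": "arm_command", "kwargs": {"series": [{"travel": [0, 0, 0], "rot": [0, 0, 0]}, {"travel": [0, 0, 0], "rot": [0, 0, 0]}]}}

```text
t: 22.95
ee_pos: [0.5772, 0.198, 0.0584]
tool_rot: [2.378, 2.052, 0.001]
force: [-1.3, -3.2, 5.2]
width: 0.237
grip_force: 60.0
```

Step 2's contact is made (5 N). I draw the shards back slowly.

Request:
{"fn": "arm_command", "kwargs": {"series": [{"travel": [-6, 0, 0], "rot": [0, 0, 0]}, {"travel": [-10, 0, 0], "rot": [0, 0, 0]}, {"travel": [-12, 0, 0], "rot": [0, 0, 0]}, {"travel": [-12, 0, 0], "rot": [0, 0, 0]}, {"travel": [-12, 0, 0], "rot": [0, 0, 0]}]}}

```text
t: 23.58
ee_pos: [0.5693, 0.1458, 0.0581]
tool_rot: [2.379, 2.052, 0.001]
force: [1.5, 5.0, 5.5]
width: 0.238
grip_force: 60.0
```

Request:
{"fn": "arm_command", "kwargs": {"series": [{"travel": [-12, 0, 0], "rot": [0, 0, 0]}, {"travel": [-12, 0, 0], "rot": [0, 0, 0]}, {"travel": [-12, 0, 0], "rot": [0, 0, 0]}, {"travel": [-10, 0, 0], "rot": [0, 0, 0]}]}}

```text
t: 24.08
ee_pos: [0.5624, 0.1003, 0.058]
tool_rot: [-2.379, -2.052, -0.0]
force: [0.9, 4.4, 5.2]
width: 0.238
grip_force: 60.0
```

```bash
python3 plan.py .5778 .1979 .060 1.425 1; cat > chips.py <<'E'
from fit import *
T=np.array([.592,.2951]);X=np.array([np.cos(1.425),np.sin(1.425)])
def intray(q): d=q[:2]-T; return np.array([d@X, d@[-X[1],X[0]]])
for n,c in(('side',cd),('scene',cs)):
    im=manip.camera(n)
    h=cv2.cvtColor(im,cv2.COLOR_RGB2HSV)
    for r in manip.outline_of(n,'chip1'):
        m=r['mask']; k=np.argwhere(m)[:,::-1].mean(0); sat=np.median(h[m][:,1])
        if sat<110: print(n,round(r['confidence'],2),m.sum(),k.round(),'sat',sat,'tray z.05',intray(atz(c,k,.05)).round(3),'z.008',intray(atz(c,k,.008)).round(3))
E
python3 chips.py
```

```text
t 24.07 pos [0.5624 0.1003 0.058 ] yaw 1.4234 down [ 0.  0. -1.] F [0.9 4.4 5.2] w 21.8 g 60.0
rows 1 rot/row [ 0.0001 -0.0002 -0.0016]
[98.8, 0.9, -2.0]
scene 0.49 36 [348. 241.] sat 20.5 tray z.05 [-0.078 -0.008] z.008 [-0.107  0.008]
scene 0.44 129 [330. 245.] sat 14.0 tray z.05 [-0.082 -0.057] z.008 [-0.112 -0.042]
```

Request:
{"fn": "arm_command", "kwargs": {"series": [{"travel": [-9, 0, 0], "rot": [0, 0, 0]}, {"travel": [-9, 0, 0], "rot": [0, 0, 0]}, {"travel": [-9, 0, 0], "rot": [0, 0, 0]}, {"travel": [-9, 0, 0], "rot": [0, 0, 0]}, {"travel": [-9, 0, 0], "rot": [0, 0, 0]}]}}

```text
t: 24.9
ee_pos: [0.5557, 0.0559, 0.0579]
tool_rot: [-2.379, -2.052, 0.0]
force: [0.7, 3.9, 3.5]
width: 0.238
grip_force: 60.0
```

Request:
{"fn": "arm_command", "kwargs": {"series": [{"travel": [-9, 0, 0], "rot": [0, 0, 0]}, {"travel": [-9, 0, 0], "rot": [0, 0, 0]}, {"travel": [-9, 0, 0], "rot": [0, 0, 0]}, {"travel": [-8, 0, 0], "rot": [0, 0, 0]}, {"travel": [0, 0, 0], "rot": [0, 0, 0]}]}}

```text
t: 25.52
ee_pos: [0.5506, 0.0211, 0.058]
tool_rot: [2.379, 2.052, -0.0]
force: [0.3, 0.5, 6.6]
width: 0.238
grip_force: 60.0
```

```bash
python3 plan.py .5778 .1979 .060 1.425 1; python3 chips.py; python3 view.py x4
```

```text
t 25.52 pos [0.5506 0.0211 0.058 ] yaw 1.4233 down [-0. -0. -1.] F [0.3 0.5 6.6] w 21.7 g 60.0
rows 1 rot/row [-0.0001  0.0002 -0.0017]
[178.9, 0.9, -2.0]
scene 0.46 18 [313. 230.] sat 7.5 tray z.05 [-0.144 -0.076] z.008 [-0.177 -0.063]
TCP in tray -0.27674500486952863 0.0011407199396616813
```

The blade is past the edge but still feels 6.6 N, so it may be resting on something. I lift straight up, back off and check the shards.

Request:
{"fn": "arm_command", "kwargs": {"series": [{"travel": [0, 0, -10], "rot": [0, 0, 0]}, {"travel": [0, 0, -20], "rot": [0, 0, 0]}, {"travel": [0, 0, -25], "rot": [0, 0, 0]}, {"travel": [-20, 0, -30], "rot": [0, 0, 0]}, {"travel": [-20, 0, -30], "rot": [0, 0, 0]}]}}

```text
t: 26.45
ee_pos: [0.5446, -0.0181, 0.175]
tool_rot: [2.377, 2.053, 0.0]
force: [0.3, -0.1, -0.7]
width: 0.237
grip_force: 60.0
```

Request:
{"fn": "arm_command", "kwargs": {"series": [{"travel": [-30, 0, 0], "rot": [0, 0, 0]}, {"travel": [-30, 0, 0], "rot": [0, 0, 0]}, {"travel": [0, 0, 0], "rot": [0, 0, 0]}, {"travel": [0, 0, 0], "rot": [0, 0, 0]}]}}

```text
t: 26.95
ee_pos: [0.5361, -0.0768, 0.1736]
tool_rot: [2.379, 2.052, 0.0]
force: [-0.0, 1.1, -0.5]
width: 0.238
grip_force: 60.0
```

```bash
cat > seg.py <<'E'
from fit import *
T=np.array([.592,.2951]);X=np.array([np.cos(1.425),np.sin(1.425)])
def intray(q): d=q[:2]-T; return np.array([d@X, d@[-X[1],X[0]]])
st=manip.get_state(); print(st['t'],st['ee_pos'],st['force'].round(1),st['width']*91.2)
for n in('wrist','side','scene'):
    im=manip.camera(n); c=cam(n,st); np.save('im_'+n,im)
    h=cv2.cvtColor(im,cv2.COLOR_RGB2HSV)
    m=((h[...,1]<70)&(h[...,2]>150)).astype(np.uint8)
    # limit to pan+tray area at low height
    reg=np.zeros_like(m); P=place(np.array([[-.218,-.105,.02],[-.218,.105,.02],[-.065,.095,.05],[-.065,-.095,.05]]),[*T,1.425])
    cv2.fillConvexPoly(reg,cv2.convexHull(proj(c,P).round().astype(np.int32)),1)
    k,l,s,ce=cv2.connectedComponentsWithStats(m*reg)
    for i in range(1,k):
        if s[i,4]>12:
            uv=np.argwhere(l==i)[:,::-1]; q=np.array([intray(atz(c,u,.01)) for u in uv]); print(n,s[i,4],ce[i].round(),'tray(z.01) mean',q.mean(0).round(3),'min',q.min(0).round(3),'max',q.max(0).round(3))
    for r in manip.outline_of(n,'chip1'):
        m=r['mask']; sat=np.median(h[m][:,1]); k=np.argwhere(m)[:,::-1].mean(0)
        if sat<110: print('  net',n,round(r['confidence'],2),m.sum(),k.round(),intray(atz(c,k,.01)).round(3))
E
python3 seg.py
```

```text
26.95 [ 0.5361 -0.0768  0.1736] [-0.   1.1 -0.5] 21.669030474277772
side 79 [295. 195.] tray(z.01) mean [-0.162  0.065] min [-0.191  0.054] max [-0.132  0.079]
side 14 [333. 194.] tray(z.01) mean [-0.178 -0.063] min [-0.191 -0.067] max [-0.159 -0.058]
  net side 0.6 52 [311. 184.] [-0.113  0.003]
  net side 0.21 469 [417. 262.] [-0.527 -0.244]
scene 761 [342. 231.] tray(z.01) mean [-0.143  0.01 ] min [-0.191 -0.072] max [-0.092  0.114]
  net scene 0.53 124 [318. 234.] [-0.159 -0.057]
  net scene 0.41 135 [343. 229.] [-0.147  0.014]
```

```bash
python3 plan.py .464 .112 .28 1.425
```

```text
t 27.25 pos [ 0.5361 -0.0765  0.1729] yaw 1.4245 down [-0.  0. -1.] F [-0.5  0.8 -1.4] w 21.3 g 60.0
rows 5 rot/row [-0.     -0.     -0.0001]
[35.2, -19.8, -21.4]
[35.2, -19.8, -21.4]
[35.2, -19.8, -21.4]
[35.2, -19.8, -21.4]
[35.2, -19.8, -21.4]
```

Request:
{"fn": "arm_command", "kwargs": {"series": [{"travel": [35, -20, -21.5], "rot": [0, 0, 0]}, {"travel": [35, -20, -21.5], "rot": [0, 0, 0]}, {"travel": [35, -20, -21.5], "rot": [0, 0, 0]}, {"travel": [35, -20, -21.5], "rot": [0, 0, 0]}, {"travel": [35, -20, -21.5], "rot": [0, 0, 0]}]}}

```text
t: 27.88
ee_pos: [0.4621, 0.1121, 0.2811]
tool_rot: [-2.378, -2.053, 0.0]
force: [-0.1, 0.8, -1.6]
width: 0.237
grip_force: 60.0
```

Request:
{"fn": "arm_command", "kwargs": {"series": [{"travel": [0, 0, 0], "rot": [0, 0, 0]}, {"travel": [0, 0, 0], "rot": [0, 0, 0]}]}}

```text
t: 28.12
ee_pos: [0.4627, 0.1107, 0.28]
tool_rot: [-2.378, -2.053, 0.001]
force: [-0.0, -0.9, -0.8]
width: 0.24
grip_force: 60.0
```

```bash
python3 seg.py
```

```text
28.125 [0.4627 0.1107 0.28  ] [-0.  -0.9 -0.8] 21.931858558988488
wrist 184 [413. 104.] tray(z.01) mean [-0.128 -0.013] min [-0.133 -0.026] max [-0.123 -0.   ]
wrist 579 [355. 130.] tray(z.01) mean [-0.16  0.06] min [-0.193  0.052] max [-0.129  0.067]
wrist 884 [445. 127.] tray(z.01) mean [-0.157 -0.057] min [-0.188 -0.069] max [-0.128 -0.042]
  net wrist 0.92 537 [355. 128.] [-0.158  0.06 ]
  net wrist 0.77 840 [444. 127.] [-0.157 -0.055]
  net wrist 0.62 114 [533. 353.] [-0.508 -0.231]
  net wrist 0.58 234 [407. 103.] [-0.127 -0.006]
side 13 [310. 174.] tray(z.01) mean [-0.054 -0.005] min [-0.061 -0.015] max [-0.049  0.003]
side 82 [330. 191.] tray(z.01) mean [-0.161 -0.056] min [-0.191 -0.067] max [-0.129 -0.042]
side 77 [295. 195.] tray(z.01) mean [-0.162  0.065] min [-0.191  0.054] max [-0.132  0.079]
  net side 0.54 121 [311. 182.] [-0.101 -0.002]
scene 754 [342. 231.] tray(z.01) mean [-0.144  0.008] min [-0.191 -0.072] max [-0.092  0.113]
  net scene 0.43 105 [358. 221.] [-0.158  0.064]
  net scene 0.43 1104 [272. 114.] [-0.724  0.009]
```

```bash
python3 - <<'E'
from fit import *
T=np.array([.592,.2951]);tp=[*T,1.425]
st=manip.get_state(); M={}
for n in('wrist','side'):
    im=manip.camera(n); c=cam(n,st); best=None
    for r in manip.outline_of(n,'chip1'):
        k=np.argwhere(r['mask'])[:,::-1].mean(0); d=np.linalg.norm(k-{'wrist':(407,103),'side':(311,182)}[n])
        if d<12: best=r; 
    M[n]=(c,best['mask'].astype(np.float32)); mm=np.argwhere(best['mask']); print(n,best['box'],mm.min(0),mm.max(0))
B=box(-.033,.033,-.014,.014,-.004,.004)
def f(p):
    e=0
    for c,m in M.values():
        P=R.from_euler('zy',[p[3],p[4]]).apply(B)+[p[0],p[1],p[2]]
        s=sil(c,[place(P,tp)]); e+=1-np.minimum(s,m).sum()/np.maximum(s,m).sum()
    return e
for a in(.5,.9,1.2,1.5,-.9,-1.4):
    p,e=fit(f,[-.115,0,.035,0,a],(.02,.01,.015,.2,.2)); print(a,p,e)
E
```

```text
wrist [391.3, 100.5, 33.5, 5.0] [ 99 392] [107 423]
side [308.6, 173.8, 8.5, 15.6] [174 308] [189 316]
0.5 [-0.1446  0.0031  0.0472 -0.1345 -0.1253] 1.0820543766021729
0.9 [-0.1264  0.0007  0.0314 -0.0974  1.5538] 0.39073431491851807
1.2 [-0.1263  0.0012  0.0327 -0.1083  1.56  ] 0.3898792266845703
1.5 [-0.1269  0.0011  0.0327 -0.1006  1.5702] 0.40377169847488403
-0.9 [-0.1269 -0.0002  0.0352  0.3394 -1.5531] 0.5327939987182617
-1.4 [-0.1268 -0.0014  0.0328  0.3457 -1.5639] 0.5299633145332336
```

The middle shard is standing on its end at tray x −0.127, which explains the force and leaves its centre right at the 38 mm limit. I lower the blade between it and the tray edge, high up, and tip it over into the pan.

```bash
python3 plan.py .5547 .0408 .17 1.425 5
```

```text
t 28.62 pos [0.4629 0.1107 0.2803] yaw 1.4235 down [-0. -0. -1.] F [-0.3  0.2 -1.9] w 21.3 g 60.0
rows 5 rot/row [-0.      0.     -0.0003]
[-11.1, 20.2, 22.1]
[-11.1, 20.2, 22.1]
[-11.1, 20.2, 22.1]
[-11.1, 20.2, 22.1]
[-11.1, 20.2, 22.1]
```

Request:
{"fn": "arm_command", "kwargs": {"series": [{"travel": [-11, 20, 22], "rot": [0, 0, 0]}, {"travel": [-11, 20, 22], "rot": [0, 0, 0]}, {"travel": [-11, 20, 22], "rot": [0, 0, 0]}, {"travel": [-11, 20, 22], "rot": [0, 0, 0]}, {"travel": [-11.5, 21, 22], "rot": [0, 0, 0]}]}}

```text
t: 29.25
ee_pos: [0.5553, 0.0406, 0.1697]
tool_rot: [-2.379, -2.052, -0.0]
force: [1.1, 0.4, -1.5]
width: 0.239
grip_force: 60.0
```

Request:
{"fn": "arm_command", "kwargs": {"series": [{"travel": [0, 0, 0], "rot": [0, 0, 0]}, {"travel": [0, 0, 0], "rot": [0, 0, 0]}]}}

```text
t: 29.5
ee_pos: [0.5544, 0.0413, 0.1707]
tool_rot: [-2.379, -2.052, 0.0]
force: [-0.3, 0.4, -1.0]
width: 0.239
grip_force: 60.0
```

```bash
python3 plan.py .5547 .0408 .0735 1.425 5
```

```text
t 29.5 pos [0.5544 0.0413 0.1707] yaw 1.4236 down [-0.  0. -1.] F [-0.3  0.4 -1. ] w 21.8 g 60.0
rows 5 rot/row [-0.     -0.     -0.0003]
[-0.1, 0.1, 19.4]
[-0.1, 0.1, 19.4]
[-0.1, 0.1, 19.4]
[-0.1, 0.1, 19.4]
[-0.1, 0.1, 19.4]
```

Request:
{"fn": "arm_command", "kwargs": {"series": [{"travel": [0, 0, 25], "rot": [0, 0, 0]}, {"travel": [0, 0, 25], "rot": [0, 0, 0]}, {"travel": [0, 0, 25], "rot": [0, 0, 0]}, {"travel": [0, 0, 22], "rot": [0, 0, 0]}, {"travel": [0, 0, 0], "rot": [0, 0, 0]}]}}

```text
t: 30.12
ee_pos: [0.5537, 0.0415, 0.0731]
tool_rot: [-2.377, -2.052, 0.002]
force: [0.2, 1.3, -1.0]
width: 0.231
grip_force: 60.0
```

Request:
{"fn": "arm_command", "kwargs": {"series": [{"travel": [-8, 0, 0], "rot": [0, 0, 0]}, {"travel": [-10, 0, 0], "rot": [0, 0, 0]}, {"travel": [-10, 0, 0], "rot": [0, 0, 0]}, {"travel": [-10, 0, 0], "rot": [0, 0, 0]}, {"travel": [-10, 0, 0], "rot": [0, 0, 0]}]}}

```text
t: 30.75
ee_pos: [0.5475, -0.0072, 0.0735]
tool_rot: [2.379, 2.052, 0.0]
force: [-0.3, 0.7, -1.6]
width: 0.235
grip_force: 60.0
```

Request:
{"fn": "arm_command", "kwargs": {"series": [{"travel": [0, 0, 0], "rot": [0, 0, 0]}, {"travel": [0, 0, -30], "rot": [0, 0, 0]}, {"travel": [0, 0, -50], "rot": [0, 0, 0]}, {"travel": [0, 0, -50], "rot": [0, 0, 0]}, {"travel": [0, 0, -50], "rot": [0, 0, 0]}]}}

```text
t: 31.38
ee_pos: [0.5473, -0.0061, 0.2551]
tool_rot: [-2.378, -2.052, 0.0]
force: [0.3, -0.5, -0.9]
width: 0.233
grip_force: 60.0
```

```bash
python3 plan.py .464 .112 .28 1.425
```

```text
t 31.38 pos [ 0.5473 -0.0061  0.2551] yaw 1.4239 down [-0.  0. -1.] F [ 0.3 -0.5 -0.9] w 21.3 g 60.0
rows 3 rot/row [-0.     -0.     -0.0004]
[34.9, -33.2, -8.3]
[34.9, -33.2, -8.3]
[34.9, -33.2, -8.3]
```

Request:
{"fn": "arm_command", "kwargs": {"series": [{"travel": [35, -33, -8], "rot": [0, 0, 0]}, {"travel": [35, -33, -8], "rot": [0, 0, 0]}, {"travel": [35, -33, -8], "rot": [0, 0, 0]}, {"travel": [0, 0, 0], "rot": [0, 0, 0]}, {"travel": [0, 0, 0], "rot": [0, 0, 0]}]}}

```text
t: 32.0
ee_pos: [0.4652, 0.112, 0.2775]
tool_rot: [2.378, 2.053, 0.0]
force: [0.2, -0.1, -0.3]
width: 0.236
grip_force: 60.0
```

```bash
python3 seg.py
```

```text
32.0 [0.4652 0.112  0.2775] [ 0.2 -0.1 -0.3] 21.54927865509464
wrist 899 [444. 129.] tray(z.01) mean [-0.157 -0.057] min [-0.188 -0.069] max [-0.128 -0.042]
wrist 493 [354. 131.] tray(z.01) mean [-0.16   0.059] min [-0.192  0.052] max [-0.129  0.065]
wrist 952 [398. 135.] tray(z.01) mean [-0.165  0.002] min [-0.199 -0.015] max [-0.132  0.014]
  net wrist 0.8 966 [397. 134.] [-0.164  0.003]
  net wrist 0.6 934 [443. 129.] [-0.158 -0.055]
  net wrist 0.57 432 [354. 130.] [-0.159  0.059]
side 81 [330. 191.] tray(z.01) mean [-0.16  -0.056] min [-0.191 -0.067] max [-0.129 -0.042]
side 76 [313. 193.] tray(z.01) mean [-0.163  0.002] min [-0.19  -0.012] max [-0.134  0.013]
side 77 [295. 195.] tray(z.01) mean [-0.162  0.065] min [-0.191  0.054] max [-0.132  0.079]
  net side 0.65 84 [313. 194.] [-0.169  0.004]
  net side 0.49 72 [330. 191.] [-0.165 -0.056]
scene 804 [340. 230.] tray(z.01) mean [-0.147  0.006] min [-0.198 -0.072] max [-0.092  0.113]
  net scene 0.51 165 [337. 227.] [-0.161  0.002]
  net scene 0.49 122 [357. 220.] [-0.161  0.063]
  net scene 0.17 817 [229. 187.] [-0.43 -0.23]
```

All three shards now lie flat in the pan (pan x ≈ −0.01; y 0.06, 0.00, −0.06). I take the scraper back to the mat.

```bash
python3 plan.py .457 -.1375 .15 0 10
```

```text
t 32.3 pos [0.4653 0.1115 0.2772] yaw 1.4228 down [-0.001 -0.    -1.   ] F [-0.2  0.1 -1.5] w 21.5 g 60.0
rows 10 rot/row [-0.000e+00  1.000e-04  1.423e-01]
[-24.7, 2.9, 12.7]
[-24.1, 6.3, 12.7]
[-23.0, 9.7, 12.7]
[-21.3, 12.8, 12.7]
[-19.3, 15.7, 12.7]
[-16.9, 18.3, 12.7]
[-14.1, 20.5, 12.7]
[-11.1, 22.3, 12.7]
[-7.8, 23.7, 12.7]
[-4.4, 24.5, 12.7]
```

Request:
{"fn": "arm_command", "kwargs": {"series": [{"travel": [-24.7, 2.9, 12.7], "rot": [0, 0, 0.1423]}, {"travel": [-24.1, 6.3, 12.7], "rot": [0, 0, 0.1423]}, {"travel": [-23, 9.7, 12.7], "rot": [0, 0, 0.1423]}, {"travel": [-21.3, 12.8, 12.7], "rot": [0, 0, 0.1423]}, {"travel": [-19.3, 15.7, 12.7], "rot": [0, 0, 0.1423]}]}}

```text
t: 32.92
ee_pos: [0.461, -0.0135, 0.2135]
tool_rot: [-2.947, -1.088, 0.0]
force: [-0.4, -0.2, -1.4]
width: 0.238
grip_force: 60.0
```

Request:
{"fn": "arm_command", "kwargs": {"series": [{"travel": [-16.9, 18.3, 12.7], "rot": [0, 0, 0.1423]}, {"travel": [-14.1, 20.5, 12.7], "rot": [0, 0, 0.1423]}, {"travel": [-11.1, 22.3, 12.7], "rot": [0, 0, 0.1423]}, {"travel": [-7.8, 23.7, 12.7], "rot": [0, 0, 0.1423]}, {"travel": [-4.4, 24.5, 12.7], "rot": [0, 0, 0.1423]}]}}

```text
t: 33.55
ee_pos: [0.4568, -0.1381, 0.1499]
tool_rot: [-3.141, 0.007, 0.0]
force: [0.2, -0.1, -1.0]
width: 0.236
grip_force: 60.0
```

Request:
{"fn": "arm_command", "kwargs": {"series": [{"travel": [0, 0, 40], "rot": [0, 0, 0]}, {"travel": [0, 0, 40], "rot": [0, 0, 0]}, {"travel": [0, 0, 25], "rot": [0, 0, 0]}, {"travel": [0, 0, 15], "rot": [0, 0, 0]}, {"travel": [0, 0, 0], "rot": [0, 0, 0]}]}}

```text
t: 34.17
ee_pos: [0.4565, -0.1369, 0.0299]
tool_rot: [-3.141, -0.001, 0.002]
force: [-0.3, 0.4, -1.2]
width: 0.235
grip_force: 60.0
```

```bash
python3 plan.py .457 -.1375 .0185 0
```

```text
t 34.17 pos [ 0.4565 -0.1369  0.0299] yaw 0.0004 down [-0.001  0.001 -1.   ] F [-0.3  0.4 -1.2] w 21.5 g 60.0
rows 1 rot/row [-0.0005  0.0014  0.0004]
[0.5, 0.6, 11.4]
```

Request:
{"fn": "arm_command", "kwargs": {"series": [{"travel": [0, 0, 6], "rot": [0, 0, 0]}, {"travel": [0, 0, 4.5], "rot": [0, 0, 0]}, {"travel": [0, 0, 0], "rot": [0, 0, 0]}, {"travel": [0, 0, 0], "rot": [0, 0, 0]}]}}

```text
t: 34.67
ee_pos: [0.457, -0.1369, 0.0202]
tool_rot: [3.141, 0.001, 0.001]
force: [-0.8, -0.2, -1.1]
width: 0.242
grip_force: 60.0
```

Request:
{"fn": "arm_command", "kwargs": {"series": [{"travel": [0, 0, 0], "rot": [0, 0, 0]}, {"travel": [0, 0, 0], "rot": [0, 0, 0]}, {"travel": [0, 0, 0], "rot": [0, 0, 0]}, {"travel": [0, 0, 0], "rot": [0, 0, 0]}, {"travel": [0, 0, 0], "rot": [0, 0, 0]}], "hand": 60}}

```text
t: 35.3
ee_pos: [0.4569, -0.1369, 0.0199]
tool_rot: [3.142, 0.001, 0.0]
force: [0.9, -0.6, 0.0]
width: 0.658
grip_force: 0.0
```

Request:
{"fn": "arm_command", "kwargs": {"series": [{"travel": [0, 0, -15], "rot": [0, 0, 0]}, {"travel": [0, 0, -30], "rot": [0, 0, 0]}, {"travel": [0, 0, -50], "rot": [0, 0, 0]}, {"travel": [0, 0, -50], "rot": [0, 0, 0]}, {"travel": [0, 0, -37], "rot": [0, 0, 0]}]}}

```text
t: 35.92
ee_pos: [0.4571, -0.1369, 0.2052]
tool_rot: [3.141, 0.001, 0.004]
force: [-0.6, -0.6, 0.2]
width: 0.661
grip_force: 0.0
```

Request:
{"fn": "arm_command", "kwargs": {"series": [{"travel": [0, 0, 0], "rot": [0, 0, 0]}, {"travel": [0, 0, 0], "rot": [0, 0, 0]}]}}

```text
t: 36.17
ee_pos: [0.4564, -0.1367, 0.2019]
tool_rot: [-3.142, -0.001, -0.0]
force: [-0.3, -0.2, 0.2]
width: 0.659
grip_force: 0.0
```

```bash
python3 seg.py | grep -v wrist; python3 - <<'E'
from fit import *
st=manip.get_state();w=manip.camera('wrist');cw=cam('wrist',st);print(st['ee_pos'],st['force'].round(1),st['width'])
for r in manip.outline_of('wrist','scraper')[:1]:
    m=r['mask']; print(r['confidence'],r['box'])
    for v in (0,12,48,96,144,192,204):
        c=np.where(m[v])[0]
        if len(c)>5: print(v,c.min(),c.max(),atz(cw,(c.mean(),v),.047).round(4))
E
python3 scr.py .619 -.137 .003 0
```

```text
36.175 [ 0.4564 -0.1367  0.2019] [-0.3 -0.2  0.2] 60.09528003350099
side 83 [330. 191.] tray(z.01) mean [-0.161 -0.056] min [-0.191 -0.068] max [-0.129 -0.042]
scene 802 [341. 230.] tray(z.01) mean [-0.147  0.007] min [-0.198 -0.072] max [-0.092  0.114]
  net scene 0.66 66 [317. 233.] [-0.161 -0.058]
  net scene 0.56 117 [336. 225.] [-0.168  0.001]
[ 0.4565 -0.1367  0.2012] [ 0.5 -0.4  0.1] 0.6544874785056454
0.71 [230.5, 0.0, 186.7, 205.8]
0 232 416 [ 0.619  -0.1378  0.047 ]
12 233 415 [ 0.6097 -0.1378  0.047 ]
48 312 336 [ 0.5808 -0.1378  0.047 ]
96 313 335 [ 0.5397 -0.1378  0.047 ]
144 313 335 [ 0.4953 -0.1378  0.047 ]
192 313 334 [ 0.4473 -0.1373  0.047 ]
204 321 332 [ 0.4347 -0.1404  0.047 ]
[np.float32(362.0), np.float32(892.0)] guess 1.103691
pose x y z yaw pitch roll [ 0.6207 -0.1323 -0.0043 -0.0228 -0.038   0.031 ] err 0.9627421498298645
```

The scraper lies flat and released on the mat, its middle at (0.534, −0.138) against the mat's centre at (0.535, −0.137). I hand the job in.

```bash
python3 -c "
from workcell import manip
print(manip.job_done())"
```

```text
the job is handed in; nothing more can be done
None
```

The job is handed in at about 36 s on the clock: by my last camera measurements all three shards lie flat in the dustpan and the scraper lies flat and released in the middle of the cork mat, but the hand-in gave no verdict.

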